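# Clamp the paint pots in the bench shaker

### The arm

A 6-joint arm with a two-finger parallel gripper is mounted at the origin on the work surface; the furniture and walls round the work are solid. World frame = base frame: x ahead of the robot, y to its left, z up, the work surface at z = 0. Lengths are in m, angles in rad, forces in N, time in s.
With the tool pointing down it reaches from about 0.225 to 0.875 m from the base axis. Payload 3.4 kg.
Tool frame: the origin (TCP) lies between the finger pads; the fingertips stand 11 mm ahead of it and the grasp point (between the pads) lies 8 mm behind it; z points along the fingers, y is the line along which they close (so a half turn about z gives the same grasp; the last joint's range is limited). The gripper opens to 85 mm and grips with 20 to 120 N. Pads are 22 mm wide; open, the fingers measure 114 mm over their backs; the gripper's body (76 mm by 85 mm) begins 54 mm behind the grasp point. The pads swing forward as they close: fully open they stand 13 mm farther back than shut.
Start: joints at [1.187, 0.276, 1.505, -0, 1.361, -0.121], TCP at [0.149, 0.555, 0.205] pointing down, gripper open.
Joint ranges: [-2.89, 2.89], [-0.75, 2.08], [0.22, 2.7], [-1.18, 4.32], [0.11, 2.71], [-2.7, 2.7]. Speed limits (rad/s): [2.57, 2.57, 3.14, 3.14, 3.14, 3.14].

### API

Orientations are given as a unit quaternion [w, x, y, z].
In Python, from rig import sensors, eyes, manip gives the robot as it stands.
- The arm moves only by the tool drive_tool, never from a script. Its argument "deltas" is a list of rows, each an object with "linear": the shift along the world's x, y, z in mm, a list of three; "twist": the turn about the world's z in degrees; "claw": the opening, from 0 (shut) to 1 (fully open). In form: [{"linear": [tx, ty, tz], "twist": twist, "claw": claw}, ...]. A call has 1 to 12 rows; each row is the pose to reach, as a shift and turn from the pose commanded when the call began; what a row does not reach only later rows make up. A row lasts 1/12 s, in which the tool goes at most 41.7 mm and 7.16 degrees, less where a joint would pass 70% of its speed; a pose out of reach is approached as far as the arm can. A call with a gripper value outside its range is refused whole. The fingers move at their own pace and stop on an object; "squeeze" is the grip in N (left out, the last holds). Time passes only in rows, so rows that repeat a pose let the fingers close. It gives the time, the measured TCP pose, the force, the opening and the grip force at its end, in the units of the state.
- sensors.get_state(): the state, without advancing time (a new reading comes with each control period).
- eyes.get_image(name): name is "scene" or "top" or "wrist"; returns the picture (420x560x3 uint8, red, green, blue); there is no depth.
- eyes.camera_model(name): a dict with "intrinsics" (3x3 intrinsics, pixels), "dist" ([k1, k2, p1, p2, k3] as OpenCV has them; the pictures are not rectified), "R" (3x3) and "t" (3): a world point X has camera coordinates R X + t. Camera axes: x right, y down, z forward; pixel columns grow to the right and rows downward; lengths in m; the calibration is good to about 2 mm. A picture is of the moment at which its call begins: read the wrist's pose just before it. camera_model takes no time and is no camera call; for the wrist camera it gives the pose at the moment of the call.
- manip.sign_off(): hands the job in; it is judged then, once.
The state is a dict: "clock": time; "qpos": joint angles; "qd": joint speeds; "effort": joint torques, N m; "position": TCP position; "ee_rot": TCP orientation; "contact_force": force on the tool from outside, world axes, zero at the start; "moment": the same for the moment, N m; "width": finger opening in m; "gripper_force": force on a finger pad.
Only numpy, scipy, OpenCV 4.12 (cv2) and the standard library are available. Lean on these libraries where they do the work, as an engineer would, in place of code of your own. Each camera call takes 0.05 s, during which the arm holds its last target. There are 200 camera calls.

### The job

Get the bench shaker ready to mix the paint: swing its clamp lever open, slide the jaw back, and stand every one of the large blue pots upright in the channel, in one row from the end stop. Slide the jaw up until the pots touch one another, with its pointer at the line for that number of pots, swing the lever fully home to lock it, and last of all swing the hold-down frame over the pots and press it down until it rests in its sprung catch. Leave the small blue pot and the jar where they stand.

Things in the scene. Friction and masses are not known exactly. Their poses are not given: they have to be found in the camera images.
- shaker: Bench shaker, fixed: white housing under a grey deck, 375 mm along its y, 150 mm across. Origin at table level below the channel's centre line; x points away from the robot, y to the left along the channel, z up. Channel floor at z = 60 mm, 68 mm wide, between rails 6 mm thick, 7 mm over the floor. At the back, x = 66 mm, hinge posts 60 mm over the deck at y = -177 and y = 108 mm.
- end_stop (a point): Middle of the foot of the end stop's face, on the channel floor, at y = -160 mm of the shaker; axes as the shaker's. Pots stand on its +y side. The stop is a plate 42 mm high, 10 mm thick.
- line_2 (a point): Line with two dots across the deck's front margin, 120 mm from the end stop: the jaw's place for two pots.
- line_3 (a point): Line with three dots, 180 mm from the end stop: the jaw's place for three pots.
- line_4 (a point): Line with four dots, 240 mm from the end stop: the jaw's place for four pots. (A line with one dot is at 60 mm.)
- jaw (a joint): Sliding jaw: distance from the end stop's face to the jaw's face, m, 0 to 0.275, growing toward the shaker's +y; starts near the stop, locked. Locked, it does not give way to 40 N; unlocked, it slides with about 4 N friction and stays where it is left. Touching pots take up 0.060 each.
- jaw_face (a point): Middle of the jaw's face, the side toward the pots, 21 mm over the channel floor; axes as the shaker's. The face is 62 mm wide, its top 41 mm over the floor; a pointer in the plane of the face reaches over the front rail.
- jaw_grip (a point): Place to grip the jaw: in its black block, 24 mm behind the face, 20 mm over the channel floor. The block is 30 mm wide (along the shaker's x), reaches from 10 to 74 mm behind the face, top 31 mm over the floor; the foot below is 64 mm wide, 7 mm high. The lever turns on top of the block's rear half.
- lever (a joint): Clamp lever on the jaw, rad. 0: locked, against its stop, pointing away from the pots (shaker +y). It turns level, counter-clockwise seen from above, to 1.4: open, pointing to the robot (shaker -x) across the front rail. The brake bites more and more below 0.8 and the jaw is free above; 2 to 5 N at the tip turn it and it stays where it is left.
- lever_tip (a point): Point on the lever's axis 60 mm from the pivot, in its black grip (15 mm thick, 44 to 70 mm from the pivot; the bare arm is 10 mm thick). 38 mm over the channel floor.
- lever_pivot (a point): The lever's pivot at the height of its arm, 38 mm over the channel floor, 56 mm behind the jaw's face; a hub of 13 mm radius.
- frame (a joint): Hold-down frame, rad. 0: shut, level over the pots. It starts open at 2.2 to 2.5, tipped over backward (stop at 2.6). Hinge axis along the shaker's y at the back; stiff, so the frame stays where it is left. Near 0.12 the front rod meets the sprung catch and must be pressed down past it, 2 to 5 N on the rod.
- frame_grip (a point): Middle of the rubber sleeve, 14 mm thick, 80 mm long, on the frame's front rod; the rod runs along the shaker's y, 118 mm from the hinge axis. Shut, it lies 55 mm over the channel floor and 52 mm in front of the channel's centre line. A second rod, 66 mm from the hinge, lies over the lids. The catch is 154 mm toward -y from here.
- frame_hinge (a point): Point on the frame's hinge axis, level with frame_grip along the shaker's y, 55 mm over the channel floor, 66 mm behind the channel's centre line.
- pot_1: Large blue paint pot with a screwed-on lid (may be absent): body 60 mm in diameter, lid 61 mm, 47 mm high, the lid is the upper 12 mm; about 0.12 kg. Origin: centre of its underside; z up through the lid.
- pot_2: Large blue paint pot with a screwed-on lid (may be absent): body 60 mm in diameter, lid 61 mm, 47 mm high, the lid is the upper 12 mm; about 0.12 kg. Origin: centre of its underside; z up through the lid.
- pot_3: Large blue paint pot with a screwed-on lid (may be absent): body 60 mm in diameter, lid 61 mm, 47 mm high, the lid is the upper 12 mm; about 0.12 kg. Origin: centre of its underside; z up through the lid.
- pot_4: Large blue paint pot with a screwed-on lid (may be absent): body 60 mm in diameter, lid 61 mm, 47 mm high, the lid is the upper 12 mm; about 0.12 kg. Origin: centre of its underside; z up through the lid.
- small_pot: Small blue paint pot, 51 mm in diameter, 38 mm high, to be left alone. Origin: centre of its underside.
- gesso_jar: White jar with a black lid, 76 mm in diameter, 84 mm high, to be left alone. Origin: centre of its underside.
Things that resemble listed ones, but are neither listed nor needed, are in the scene too. Leave any black or yellow look-alike of the pot_1 alone.

How it is judged:
By the outcome, as a careful person would: the job done as asked, in the order asked, and still so for the second after the job is handed in, with the robot touching nothing.
Of pot_1, pot_2, pot_3, pot_4 only 2 to 4 are there at a start; the rules pass over those that are not, and their reading is None.
At some moment in a run one of pot_1, pot_2, pot_3, pot_4 may be knocked a few centimetres aside while the robot is not near it.
Once in a run the grip may slacken for a moment while it holds something.
It also fails if it takes over 210 s, if anything falls off the work surface, if the arm or the gripper's body presses on something with over 40 N, if the wrist force passes 120 N, or if a joint passes its speed limit or range.

## Working session

There is one attempt and no reset: what is moved stays moved. The work goes in short steps, Python scripts to look and compute and a tool call to move; the robot and the scene stay as the last step left them, time stands still between calls to the robot, and variables do not carry over. Pictures are saved under pics/ and viewed, at most 14 in all, crops included, and the job is handed in when it is done.

Besides the shell and the picture viewer there is one more tool, called after "Request:" as name([rows], argument=value, ...), one row to a line, values as JSON. drive_tool: Moves the arm, as the interface text tells. Its arguments: {"type":"object","properties":{"deltas":{"type":"array","items":{"type":"object","properties":{"linear":{"type":"array","items":{"type":"number"}},"twist":{"type":"number"},"claw":{"type":"number"}}}},"squeeze":{"type":"number"}},"required":["deltas"]}

```bash
mkdir -p pics; ls; cat > h.py <<'E'
import numpy as np, cv2
from rig import sensors, eyes, manip
def ray(name,uv,z,m=None):
    m=m or eyes.camera_model(name)
    K=np.array(m["intrinsics"]);d=np.array(m["dist"]);R=np.array(m["R"]);t=np.array(m["t"])
    n=cv2.undistortPoints(np.array(uv,float).reshape(-1,1,2),K,d).reshape(-1,2)
    D=np.c_[n,np.ones(len(n))]@R; C=-R.T@t
    return C+D*((z-C[2])/D[:,2])[:,None]
def proj(name,X,m=None):
    m=m or eyes.camera_model(name)
    return cv2.projectPoints(np.array(X,float).reshape(-1,1,3),cv2.Rodrigues(np.array(m["R"]))[0],np.array(m["t"]),np.array(m["intrinsics"]),np.array(m["dist"]))[0].reshape(-1,2)
def snap(name,f):
    im=eyes.get_image(name); cv2.imwrite("pics/"+f,im[:,:,::-1]); return im
E
python3 - <<'E'
from h import *
a=snap("top","top0.png");b=snap("scene","scene0.png")
for n in("top","scene"):
    m=eyes.camera_model(n);R=np.array(m["R"]);print(n,-R.T@np.array(m["t"]),R[2])
print(sensors.get_state())
E
```

```text
pics
top [ 0.32978611 -0.0395704   1.25230373] [ 0.08588584  0.00270433 -0.99630131]
scene [-0.35679348 -0.57185452  0.63005323] [ 0.71488836  0.48691326 -0.5018467 ]
{'clock': 0.1, 'qpos': array([ 1.18703664e+00,  2.76500696e-01,  1.50602209e+00, -2.98712985e-05,
        1.36072636e+00, -1.21022029e-01]), 'qd': array([-0.00053285,  0.00127391, -0.00370637, -0.00035793, -0.00191831,
       -0.00093397]), 'effort': array([ 2.75087579e-03, -4.17699730e+01, -2.46404743e+01, -3.20759432e-05,
        5.87436734e-03,  3.09017912e-05]), 'position': array([0.14916857, 0.55475956, 0.20403778]), 'ee_rot': array([-1.92686861e-04,  1.30988152e-01,  9.91383588e-01, -8.05650672e-04]), 'contact_force': array([0.39065081, 0.27460648, 0.29278263]), 'moment': array([-0.03775029,  0.02446636, -0.05872687]), 'gripper_force': 0.0, 'width': 0.08561727346850771}
```

View pics/top0.png

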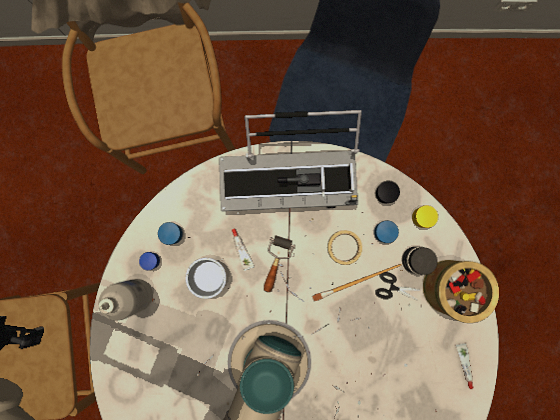

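View pics/scene0.png

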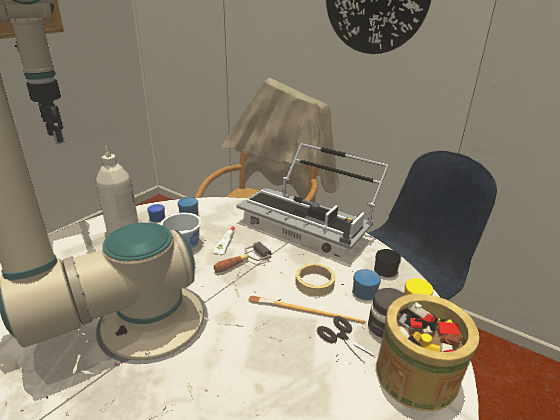

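Top view: the shaker is at about (290,180), with large blue pots at (170,233) and (387,232), and the small pot at (149,261). The frame is tipped back, with its sleeve near (290,114). Next I'll measure with masks and enlarged crops.

```bash
python3 - <<'E'
from h import *
a=cv2.imread("pics/top0.png");b=cv2.imread("pics/scene0.png")
cv2.imwrite("pics/c1.png",cv2.resize(a[100:220,205:370],None,fx=4.8,fy=4.8,interpolation=cv2.INTER_CUBIC))
cv2.imwrite("pics/c2.png",cv2.resize(b[130:310,220:460],None,fx=3.3,fy=3.3,interpolation=cv2.INTER_CUBIC))
for n,im in(("top",a),("scene",b)):
    h=cv2.cvtColor(im,cv2.COLOR_BGR2HSV)
    m=cv2.inRange(h,(95,100,50),(125,255,255))
    k,l,s,c=cv2.connectedComponentsWithStats(m)
    for i in range(1,k):
        if s[i,4]>60: print(n,s[i],c[i],h[l==i].mean(0).round(),ray(n,c[i],0.047)[0].round(3))
E
```

```text
top [376 221  22  22 349] [387.11174785 232.23782235] [102. 132. 129.] [ 0.354 -0.328  0.047]
top [158 223  22  22 340] [168.16470588 233.93529412] [102. 132. 133.] [0.357 0.271 0.047]
top [139 252  18  18 252] [147.84126984 260.73809524] [113. 139. 148.] [0.285 0.326 0.047]
scene [178 197  14  10  93] [184.46236559 201.74193548] [102. 116. 165.] [0.352 0.272 0.047]
scene [148 204  16  17 117] [154.66666667 209.29059829] [113. 120. 163.] [0.266 0.306 0.047]
scene [354 270  26  16 237] [366.71729958 279.05063291] [102. 114. 167.] [ 0.347 -0.334  0.047]
```

View pics/c1.png

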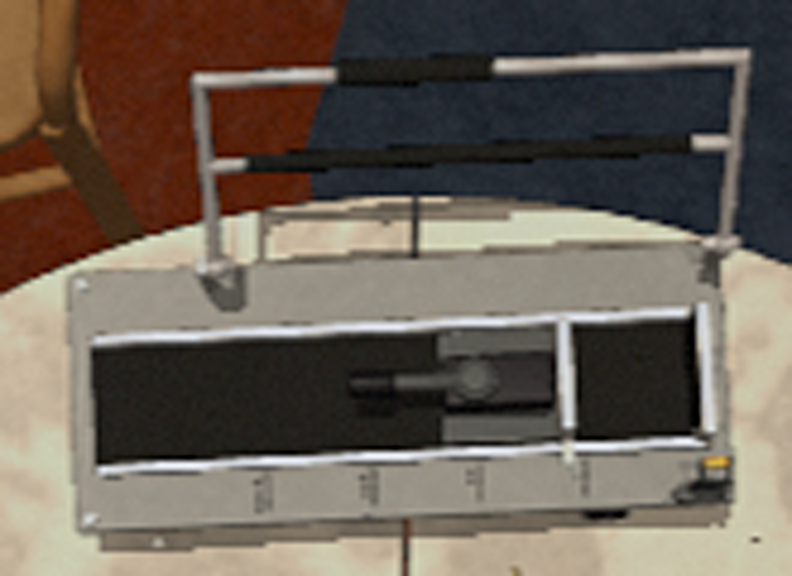

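View pics/c2.png

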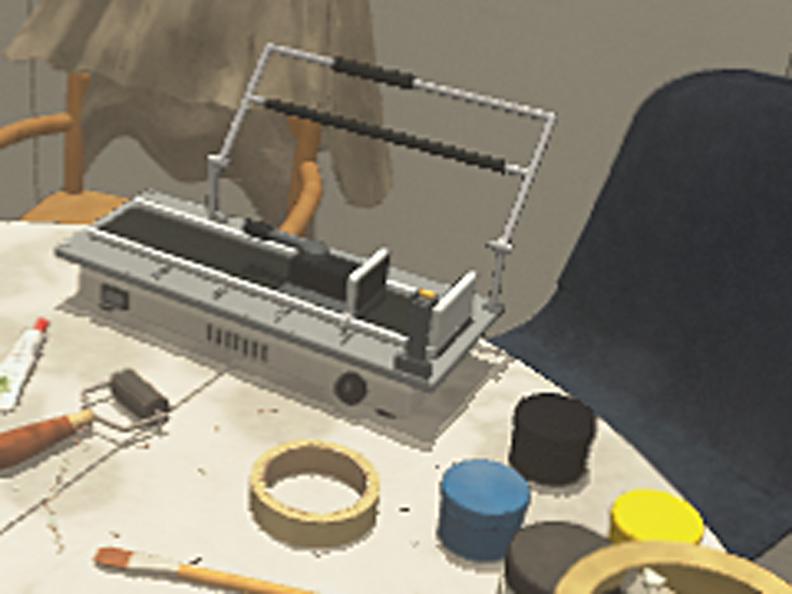

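The crops show the jaw face near (568,380) of c1, the lever pointing left (locked), and the catch at the front right (712,480). Only two large blue pots are visible. I'll compute the shaker pose from the deck's corners.

```bash
python3 - <<'E'
from h import *
P=np.array([[75,278],[78,530],[733,502],[568,455],[700,440],[697,310],[92,345],[97,470]])/4.8+[205,100]
for z in (0.06,0.067): print(z,ray("top",P,z).round(4).tolist())
P=np.array([[338,70],[492,68],[210,268],[722,243]])/4.8+[205,100]
print(ray("top",P,0.19).round(3).tolist())
S=np.array([[55,248],[430,383],[500,310]])/3.3+[220,130]
print(ray("scene",S,0.06).round(4).tolist())
E
```

```text
0.06 [[0.5633, 0.1249, 0.06], [0.4188, 0.1233, 0.06], [0.4299, -0.2474, 0.06], [0.4578, -0.1545, 0.06], [0.4654, -0.2296, 0.06], [0.54, -0.2299, 0.06], [0.5244, 0.1152, 0.06], [0.4528, 0.1125, 0.06]]
0.067 [[0.5619, 0.124, 0.067], [0.4183, 0.1224, 0.067], [0.4293, -0.2461, 0.067], [0.4571, -0.1538, 0.067], [0.4646, -0.2285, 0.067], [0.5388, -0.2288, 0.067], [0.5233, 0.1143, 0.067], [0.4521, 0.1116, 0.067]]
[[0.644, -0.028, 0.19], [0.644, -0.107, 0.19], [0.542, 0.038, 0.19], [0.552, -0.223, 0.19]]
[[0.4148, 0.1159, 0.06], [0.4272, -0.2502, 0.06], [0.5604, -0.249, 0.06]]
```

Request:
drive_tool([
  {"linear": [10,-30,30],"twist": -6,"claw": 0.5},
  {"linear": [25,-60,55],"twist": -12,"claw": 0.5},
  {"linear": [45,-95,75],"twist": -18,"claw": 0.5},
  {"linear": [70,-125,90],"twist": -24,"claw": 0.5},
  {"linear": [90,-160,100],"twist": -31,"claw": 0.5},
  {"linear": [110,-195,110],"twist": -38,"claw": 0.5},
  {"linear": [130,-230,120],"twist": -45,"claw": 0.5},
  {"linear": [150,-265,130],"twist": -52,"claw": 0.5},
  {"linear": [165,-300,140],"twist": -58,"claw": 0.5},
  {"linear": [180,-335,150],"twist": -64,"claw": 0.5},
  {"linear": [195,-370,155],"twist": -70,"claw": 0.5},
  {"linear": [205,-405,160],"twist": -73,"claw": 0.5},
])

```text
clock: 1.1
position: [0.3552, 0.1484, 0.3651]
ee_rot: [0.0, 0.697, 0.717, 0.0]
contact_force: [1.4, 0.0, 0.6]
width: 0.0427
gripper_force: 0.0
```

Request:
drive_tool([
  {"linear": [5,-35,5],"claw": 0.5},
  {"linear": [10,-70,10],"claw": 0.5},
  {"linear": [20,-105,15],"claw": 0.5},
  {"linear": [30,-140,20],"claw": 0.5},
  {"linear": [40,-175,30],"claw": 0.5},
  {"linear": [45,-205,40],"claw": 0.5},
  {"linear": [45,-205,40],"claw": 0.5},
  {"linear": [45,-205,40],"claw": 0.5},
])

```text
$.deltas[0]: bad value
```

```bash
python3 - <<'E'
from h import *
s=sensors.get_state();print(s['clock'],s['position'],s['ee_rot'],s['qpos'])
np.save("m1.npy",eyes.camera_model("wrist"),allow_pickle=True)
im=snap("wrist","w1.png");snap("top","t1.png")
m=eyes.camera_model("wrist");R=np.array(m["R"]);print(-R.T@np.array(m["t"]),R[2])
cv2.imwrite("pics/w1b.png",cv2.resize(im[:,:,::-1],(800,600),interpolation=cv2.INTER_CUBIC))
E
```

```text
1.1 [0.35522386 0.14838776 0.36511522] [3.88278466e-04 6.96698963e-01 7.17363417e-01 3.63393577e-04] [ 2.14686636e-01 -7.47799334e-02  1.52339044e+00 -2.47572815e-04
  1.69194732e+00  1.85431592e-01]
[0.35394663 0.22920187 0.53436461] [ 0.01011834 -0.32433283 -0.94588891]
```

View pics/w1b.png

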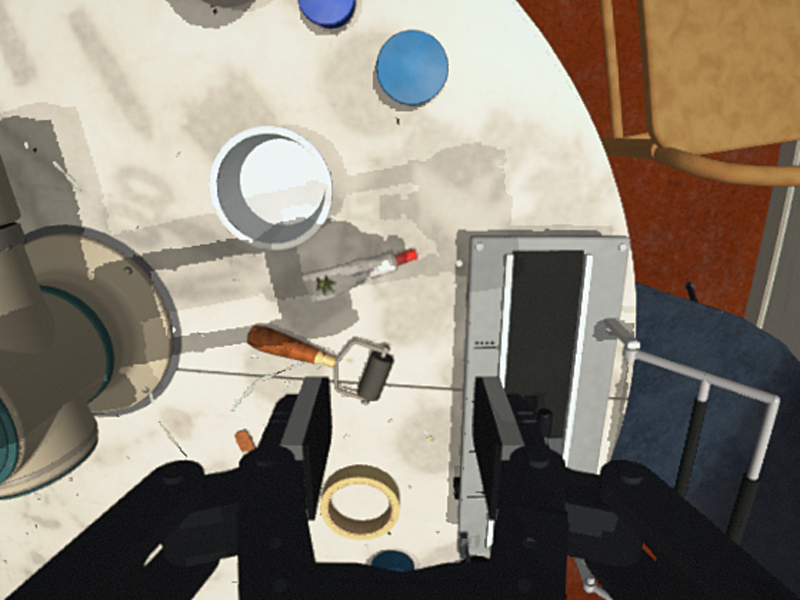

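The wrist view shows the deck's left corners at (471,237) and (629,236), the four-dot line at (485,343), and pot A at (412,68) in the 800×600 frame. I'll compute those and move on toward the lever.

```bash
python3 - <<'E'
from h import *
m=np.load("m1.npy",allow_pickle=True).item()
P=np.array([[471,237],[629,236],[485,343],[511,253],[581,253]])*0.7
print(ray("wrist",P,0.06,m).round(4).tolist())
print(ray("wrist",[[412*.7,68*.7]],0.047,m).round(4))
E
```

```text
[[0.4197, 0.1256, 0.06], [0.5665, 0.1317, 0.06], [0.4408, 0.0212, 0.06], [0.4576, 0.1118, 0.06], [0.5231, 0.114, 0.06]]
[[0.3614 0.2694 0.047 ]]
```

Request:
drive_tool([
  {"linear": [10,-30,5],"twist": 0,"claw": 0.5},
  {"linear": [20,-60,10],"twist": 0,"claw": 0.5},
  {"linear": [30,-90,15],"twist": 0,"claw": 0.5},
  {"linear": [40,-115,20],"twist": 0,"claw": 0.5},
  {"linear": [45,-135,20],"twist": 0,"claw": 0.5},
  {"linear": [45,-135,20],"twist": 0,"claw": 0.5},
  {"linear": [45,-135,20],"twist": 0,"claw": 0.5},
])

```text
clock: 1.78
position: [0.3993, 0.0155, 0.3842]
ee_rot: [-0.001, 0.695, 0.719, -0.0]
contact_force: [-0.2, 0.6, 0.6]
width: 0.0429
gripper_force: 0.0
```

```bash
python3 - <<'E'
from h import *
s=sensors.get_state();print(s['clock'],s['position'],s['ee_rot'])
np.save("m2.npy",eyes.camera_model("wrist"),allow_pickle=True)
im=snap("wrist","w2.png")
cv2.imwrite("pics/w2b.png",cv2.resize(im[:,:,::-1],(800,600),interpolation=cv2.INTER_CUBIC))
E
```

```text
1.7833 [0.39930414 0.0154591  0.38420131] [-9.43900400e-04  6.95434079e-01  7.18589266e-01 -1.34359450e-04]
```

View pics/w2b.png

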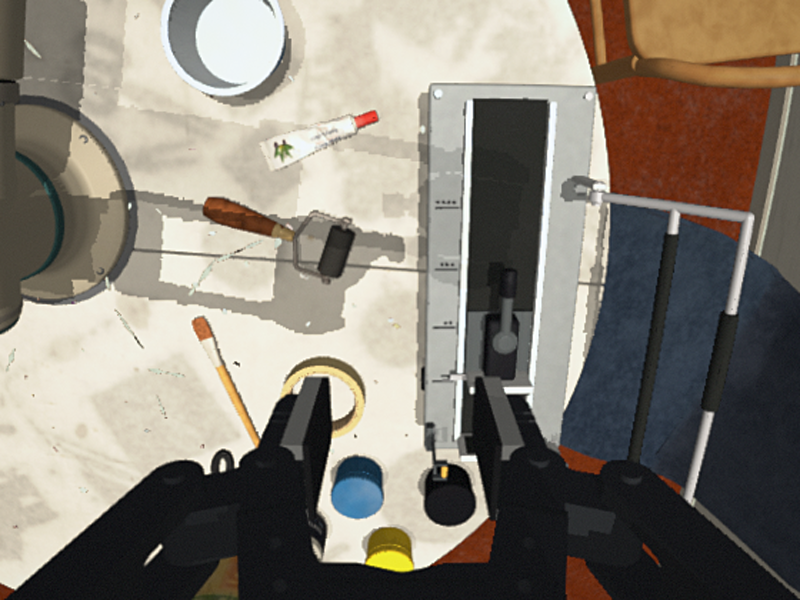

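This view shows line 4 at (446,206), 3 at (446,266), 2 at (443,324) and 1 at (442,380). The lever pivot is at (504,342), its grip centre at (508,284), and the deck corners at (430,84) and (594,88).

```bash
cat >> h.py <<'E'
S0=None
def fit(W,L):
    W=np.array(W)[:,:2];L=np.array(L,float)
    a=W-W.mean(0);b=L-L.mean(0)
    th=np.arctan2((b[:,0]*a[:,1]-b[:,1]*a[:,0]).sum(),(a*b).sum())
    R=np.array([[np.cos(th),-np.sin(th)],[np.sin(th),np.cos(th)]])
    o=W.mean(0)-R@L.mean(0); return th,o,W-(L@R.T+o)
E
python3 - <<'E'
from h import *
m=np.load("m2.npy",allow_pickle=True).item()
P=np.array([[430,84],[594,88],[446,206],[446,266],[443,324],[442,380]])*0.7
W=ray("wrist",P,0.06,m);print(W.round(4).tolist())
d=W[2:6,:2];print(np.diff(d,axis=0))
# fit using corners + line y's
th,o,r=fit(W[:2],[[-75,187.5],[75,187.5]] and np.array([[-.075,.1875],[.075,.1875]]));print("corners",np.degrees(th),o)
th,o,r=fit(W[[2,3,4,5]],np.array([[-.06,.08],[-.06,.02],[-.06,-.04],[-.06,-.10]]));print("lines",np.degrees(th),o,r)
m1=np.load("m1.npy",allow_pickle=True).item()
Wt=ray("top",np.array([[75,278],[78,530],[733,502]])/4.8+[205,100],.06)
W1=ray("wrist",np.array([[471,237],[629,236]])*.7,.06,m1)
th,o,r=fit(np.r_[W[:2],Wt,W1],np.array([[-.075,.1875],[.075,.1875],[.075,.1875],[-.075,.1875],[-.075,-.1875],[-.075,.1875],[.075,.1875]]));print("all",np.degrees(th),o,r.round(4))
print("lever",ray("wrist",np.array([[504,342],[508,284]])*.7,.098,m))
E
```

```text
[[0.4205, 0.1245, 0.06], [0.5661, 0.1284, 0.06], [0.4404, 0.0175, 0.06], [0.4437, -0.0402, 0.06], [0.4443, -0.1001, 0.06], [0.4469, -0.1625, 0.06]]
[[ 0.00333356 -0.05768329]
 [ 0.00058105 -0.05989883]
 [ 0.0026741  -0.06242789]]
corners 1.5352054823941208 [ 0.4983239  -0.06097876]
lines 1.9424973762267312 [ 0.50343927 -0.05928854] [[-4.08536850e-04 -1.12942378e-03]
 [ 8.91236554e-04  1.15280269e-03]
 [-5.61503237e-04  1.21949467e-03]
 [ 7.88035329e-05 -1.24287359e-03]]
all 1.7451875232089564 [ 0.49831931 -0.06052875] [[ 0.0029 -0.0001]
 [-0.0015 -0.0008]
 [-0.0043 -0.0042]
 [ 0.0012 -0.0013]
 [ 0.0008  0.0029]
 [ 0.002   0.001 ]
 [-0.0011  0.0025]]
lever [[ 0.49865406 -0.10107562  0.098     ]
 [ 0.49682584 -0.0443369   0.098     ]]
```

Request:
drive_tool([
  {"linear": [30,-20,-20],"twist": 0,"claw": 0.5},
  {"linear": [60,-40,-50],"twist": 0,"claw": 0.5},
  {"linear": [85,-50,-85],"twist": 0,"claw": 0.5},
  {"linear": [97,-58,-122],"twist": 0,"claw": 0.5},
  {"linear": [97,-58,-160],"twist": 0,"claw": 0.5},
  {"linear": [97,-58,-200],"twist": 0,"claw": 0.5},
  {"linear": [97,-58,-235],"twist": 0,"claw": 0.5},
  {"linear": [97,-58,-265],"twist": 0,"claw": 0.5},
  {"linear": [97,-58,-280],"twist": 0,"claw": 0.5},
  {"linear": [97,-58,-287],"twist": 0,"claw": 0.5},
  {"linear": [97,-58,-287],"twist": 0,"claw": 0.3},
  {"linear": [97,-58,-287],"twist": 0,"claw": 0.28},
], squeeze=20)

```text
clock: 2.83
position: [0.497, -0.0418, 0.0985]
ee_rot: [0.0, 0.694, 0.719, 0.0]
contact_force: [-0.2, 0.4, 0.6]
width: 0.0243
gripper_force: 0.0
```

Request:
drive_tool([
  {"linear": [-7,-1,0],"twist": 7,"claw": 0.25},
  {"linear": [-14,-2,0],"twist": 14,"claw": 0.25},
  {"linear": [-20,-4,0],"twist": 21,"claw": 0.25},
  {"linear": [-26,-7,0],"twist": 28,"claw": 0.25},
  {"linear": [-32,-11,0],"twist": 35,"claw": 0.25},
  {"linear": [-38,-16,0],"twist": 42,"claw": 0.25},
  {"linear": [-42,-21,0],"twist": 49,"claw": 0.25},
  {"linear": [-46,-26,0],"twist": 56,"claw": 0.25},
  {"linear": [-50,-33,0],"twist": 63,"claw": 0.25},
  {"linear": [-52,-39,0],"twist": 70,"claw": 0.25},
  {"linear": [-54,-46,0],"twist": 77,"claw": 0.25},
  {"linear": [-55,-52,0],"twist": 83,"claw": 0.25},
])

```text
clock: 3.83
position: [0.4428, -0.0953, 0.1]
ee_rot: [0.002, 0.041, 0.999, -0.001]
contact_force: [-0.3, -0.3, -0.3]
width: 0.0212
gripper_force: 0.0
```

Request:
drive_tool([
  {"linear": [0,-1,0],"twist": 0,"claw": 0.25},
  {"linear": [0,-1,0],"twist": 0,"claw": 0.25},
])

```text
clock: 4.0
position: [0.4426, -0.0961, 0.0994]
ee_rot: [0.002, 0.046, 0.999, -0.0]
contact_force: [0.1, 0.4, -0.1]
width: 0.0215
gripper_force: 0.0
```

```bash
python3 - <<'E'
from h import *
a=snap("top","t2.png")[:,:,::-1]
cv2.imwrite("pics/t2c.png",cv2.resize(a[130:230,205:370],None,fx=4.8,fy=4.8,interpolation=cv2.INTER_CUBIC))
E
```

```text
(no output)
```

View pics/t2c.png

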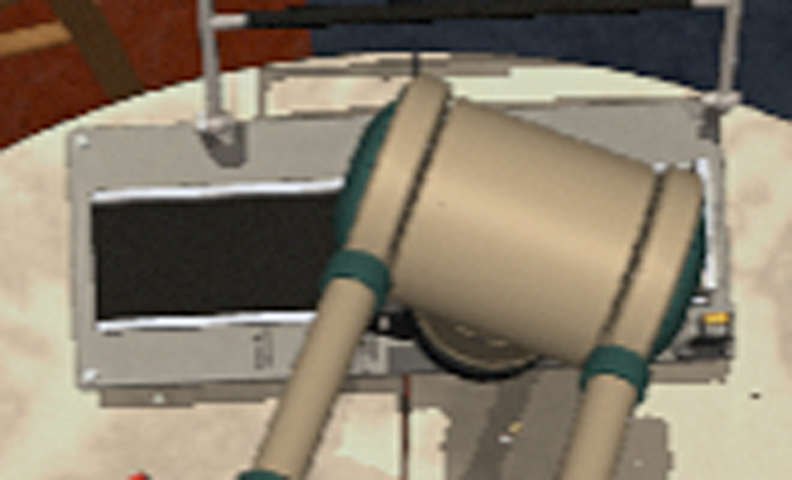

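Arm hides the jaw here, so I'll lift, turn back and look with the wrist.

Request:
drive_tool([
  {"linear": [0,0,0],"twist": 0,"claw": 0.45},
  {"linear": [0,0,20],"twist": 0,"claw": 0.5},
  {"linear": [0,0,55],"twist": -6,"claw": 0.5},
  {"linear": [0,0,90],"twist": -13,"claw": 0.55},
  {"linear": [5,-5,125],"twist": -20,"claw": 0.55},
  {"linear": [10,-10,150],"twist": -27,"claw": 0.55},
  {"linear": [20,-15,160],"twist": -34,"claw": 0.55},
  {"linear": [28,-20,160],"twist": -41,"claw": 0.55},
  {"linear": [36,-25,160],"twist": -48,"claw": 0.55},
  {"linear": [44,-30,160],"twist": -55,"claw": 0.55},
  {"linear": [52,-35,160],"twist": -62,"claw": 0.55},
  {"linear": [57,-37,160],"twist": -69,"claw": 0.55},
])

```text
clock: 5.05
position: [0.4993, -0.1328, 0.2579]
ee_rot: [0.0, 0.605, 0.796, 0.0]
contact_force: [-0.5, 0.1, 0.3]
width: 0.0469
gripper_force: 0.0
```

Request:
drive_tool([
  {"linear": [0,0,0],"twist": -7,"claw": 0.55},
  {"linear": [0,0,0],"twist": -13,"claw": 0.55},
  {"linear": [0,0,0],"twist": -13,"claw": 0.55},
])

```text
clock: 5.3
position: [0.4986, -0.1323, 0.2578]
ee_rot: [-0.0, 0.69, 0.724, 0.0]
contact_force: [-0.7, 0.3, -0.2]
width: 0.0471
gripper_force: 0.0
```

```bash
python3 - <<'E'
from h import *
s=sensors.get_state();print(s['clock'],s['position'],s['ee_rot'],s['qpos'][5])
np.save("m3.npy",eyes.camera_model("wrist"),allow_pickle=True)
im=snap("wrist","w3.png")
E
```

```text
5.3 [ 0.49856406 -0.13225558  0.25781052] [-1.20485141e-04  6.89519534e-01  7.24267072e-01  7.79128108e-05] -0.4436065697486868
```

View pics/w3.png

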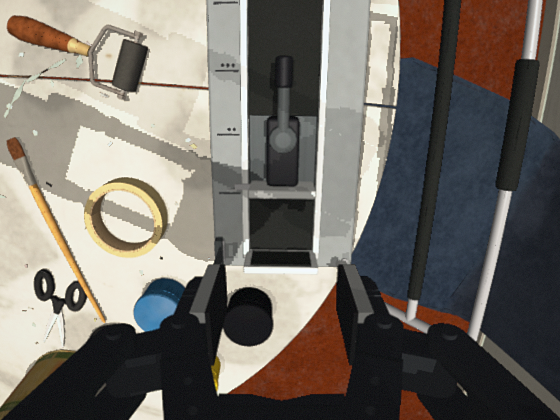

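The lever still points to +y (pivot at (283,139), grip (284,72)), so it was missed. I'll check its measured position.

```bash
python3 - <<'E'
from h import *
m=np.load("m3.npy",allow_pickle=True).item()
print(ray("wrist",[[283,139],[284,72],[284,56]],.098,m).round(4))
print("lines",ray("wrist",[[227,67],[229,131],[231,192]],.06,m).round(4))
print("floor edges z.067",ray("wrist",[[249,30],[320,30],[250,240],[314,240]],.067,m).round(4))
print("tip expected px of (.497,-.042,.09)", proj("wrist",[[.497,-.042,.098]],m))
s=sensors.get_state(); p=s['position']
# pads' tips: where the finger ends project; predicted tips at +-23mm x, 11mm below
print(proj("wrist",[[p[0]-.023,p[1],p[2]-.011],[p[0]+.023,p[1],p[2]-.011],[p[0]+.023,p[1],p[2]+.008]],m))
E
```

```text
[[ 0.4989 -0.0997  0.098 ]
 [ 0.4969 -0.0432  0.098 ]
 [ 0.4963 -0.0303  0.098 ]]
lines [[ 0.4438 -0.0403  0.06  ]
 [ 0.4464 -0.1001  0.06  ]
 [ 0.4489 -0.1623  0.06  ]]
floor edges z.067 [[ 0.464  -0.0075  0.067 ]
 [ 0.5275 -0.0043  0.067 ]
 [ 0.4701 -0.2118  0.067 ]
 [ 0.5373 -0.2085  0.067 ]]
tip expected px of (.497,-.042,.09) [[284.17576008  70.55915463]]
[[236.96544223 242.28344911]
 [323.8935589  246.17142395]
 [328.12297589 262.89671665]]
```

```bash
python3 - <<'E'
from h import *
m=np.load("m3.npy",allow_pickle=True).item()
p=sensors.get_state()['position']
for dz in (-.011,0,.01,.02,.03):
    print(dz,proj("wrist",[[p[0]+sx*.0235,p[1]+sy*.011,p[2]+dz] for sx in(-1,1) for sy in(-1,1)],m).round(0).tolist())
a=cv2.imread("pics/w3.png");b=cv2.imread("pics/t2.png")
c=np.hstack([cv2.resize(a[240:400,170:400],(460,320)),cv2.resize(b[150:230,250:330],(320,320))]);cv2.imwrite("pics/f.png",c)
print(proj("top",[[.4426,-.066,.1],[.4963,-.03,.098],[.44,-.1,.098],[.44,-.07,.14]]))
E
```

```text
-0.011 [[236.0, 261.0], [236.0, 223.0], [323.0, 265.0], [327.0, 227.0]]
0 [[233.0, 271.0], [234.0, 231.0], [325.0, 275.0], [329.0, 235.0]]
0.01 [[231.0, 281.0], [231.0, 239.0], [328.0, 285.0], [332.0, 244.0]]
0.02 [[228.0, 292.0], [228.0, 249.0], [330.0, 296.0], [335.0, 253.0]]
0.03 [[225.0, 304.0], [225.0, 259.0], [333.0, 309.0], [338.0, 264.0]]
[[291.19116218 199.34683976]
 [277.24041573 179.36459962]
 [304.11745032 200.23698489]
 [293.12325458 198.80486544]]
```

View pics/f.png

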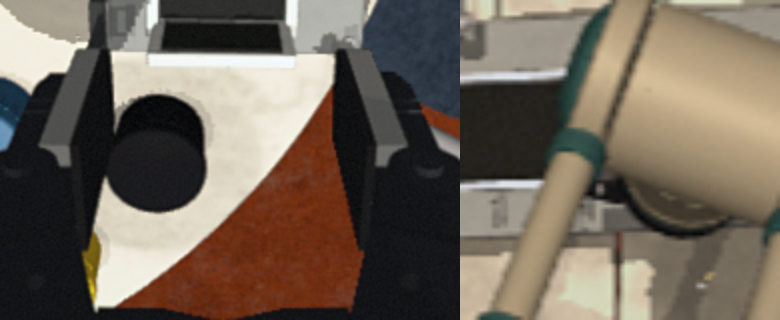

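The picture suggests the fingertips are farther back than nominal at this opening. I'll test by descending and closing on the lever's grip.

Request:
drive_tool([
  {"linear": [-1,35,-5],"twist": 0,"claw": 0.5},
  {"linear": [-2,70,-20],"twist": 0,"claw": 0.5},
  {"linear": [-2,90,-50],"twist": 0,"claw": 0.5},
  {"linear": [-2,90,-85],"twist": 0,"claw": 0.5},
  {"linear": [-2,90,-120],"twist": 0,"claw": 0.5},
  {"linear": [-2,90,-150],"twist": 0,"claw": 0.5},
  {"linear": [-2,90,-165],"twist": 0,"claw": 0.5},
  {"linear": [-2,90,-177],"twist": 0,"claw": 0.5},
  {"linear": [-2,90,-177],"twist": 0,"claw": 0.3},
  {"linear": [-2,90,-177],"twist": 0,"claw": 0.1},
  {"linear": [-2,90,-177],"twist": 0,"claw": 0.0},
  {"linear": [-2,90,-177],"twist": 0,"claw": 0.0},
], squeeze=20)

```text
clock: 6.35
position: [0.4974, -0.0429, 0.0821]
ee_rot: [0.001, 0.688, 0.725, 0.001]
contact_force: [-0.2, 0.1, 0.2]
width: -0.0001
gripper_force: 0.0
```

Request:
drive_tool([
  {"linear": [0,0,0],"twist": 0,"claw": 0},
  {"linear": [0,0,0],"twist": 0,"claw": 0},
  {"linear": [0,0,0],"twist": 0,"claw": 0},
])

```text
clock: 6.6
position: [0.4967, -0.0428, 0.0814]
ee_rot: [0.001, 0.689, 0.725, 0.0]
contact_force: [-0.1, 0.4, -0.0]
width: -0.0003
gripper_force: 0.0
```

```bash
python3 - <<'E'
from h import *
p=sensors.get_state()['position']
m=eyes.camera_model("wrist")
im=snap("wrist","w4.png")[:,:,::-1]
cv2.imwrite("pics/w4c.png",cv2.resize(im[100:400,130:430],(600,600)))
for dz in (-.011,.01,.02,.03,.04):
    print(dz,proj("wrist",[[p[0],p[1]+sy*.011,p[2]+dz] for sy in(-1,1)],m).round(0).tolist())
print(p,proj("wrist",[[.4969,-.0432,.098],[.4989,-.0997,.098]],m))
E
```

```text
-0.011 [[280.0, 263.0], [282.0, 225.0]]
0.01 [[280.0, 283.0], [282.0, 242.0]]
0.02 [[279.0, 294.0], [282.0, 251.0]]
0.03 [[279.0, 307.0], [282.0, 262.0]]
0.04 [[279.0, 320.0], [282.0, 273.0]]
[ 0.49672334 -0.04279818  0.08140703] [[281.01033214 270.25125177]
 [279.24701748 366.50423472]]
```

View pics/w4c.png

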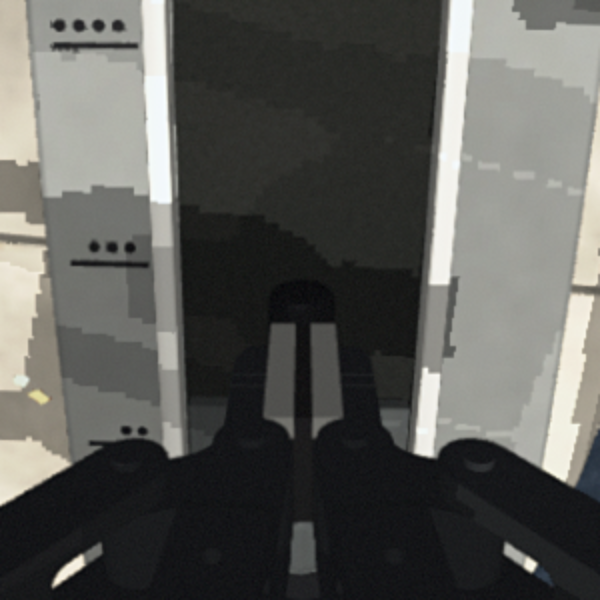

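The closed tips are at row ~261, which puts them about 30 mm above the reported TCP z, just over the lever grip. So tip z ≈ reported z + 0.030, and I'll work with that from here. I'll open, descend 25 mm and close on the lever.

Request:
drive_tool([
  {"linear": [0,0,0],"twist": 0,"claw": 0.45},
  {"linear": [0,0,0],"twist": 0,"claw": 0.45},
  {"linear": [0,0,0],"twist": 0,"claw": 0.45},
  {"linear": [0,0,0],"twist": 0,"claw": 0.45},
  {"linear": [0,0,-10],"twist": 0,"claw": 0.45},
  {"linear": [0,0,-18],"twist": 0,"claw": 0.45},
  {"linear": [0,0,-25],"twist": 0,"claw": 0.45},
  {"linear": [0,0,-25],"twist": 0,"claw": 0.2},
  {"linear": [0,0,-25],"twist": 0,"claw": 0},
  {"linear": [0,0,-25],"twist": 0,"claw": 0},
  {"linear": [0,0,-25],"twist": 0,"claw": 0},
], squeeze=20)

```text
clock: 7.57
position: [0.4958, -0.0426, 0.0552]
ee_rot: [-0.001, 0.689, 0.725, -0.0]
contact_force: [0.1, -1.2, -6.2]
width: 0.0142
gripper_force: 20.1
```

Request:
drive_tool([
  {"linear": [-7,-1,0],"twist": 7,"claw": 0.22},
  {"linear": [-14,-2,0],"twist": 14,"claw": 0.22},
  {"linear": [-20,-4,0],"twist": 21,"claw": 0.22},
  {"linear": [-26,-7,0],"twist": 28,"claw": 0.22},
  {"linear": [-32,-11,0],"twist": 35,"claw": 0.22},
  {"linear": [-38,-16,0],"twist": 42,"claw": 0.22},
  {"linear": [-42,-21,0],"twist": 49,"claw": 0.22},
  {"linear": [-46,-26,0],"twist": 56,"claw": 0.22},
  {"linear": [-50,-33,0],"twist": 63,"claw": 0.22},
  {"linear": [-52,-39,0],"twist": 70,"claw": 0.22},
  {"linear": [-54,-46,0],"twist": 77,"claw": 0.22},
  {"linear": [-55,-52,0],"twist": 83,"claw": 0.22},
])

```text
clock: 8.57
position: [0.4415, -0.0943, 0.0564]
ee_rot: [0.001, 0.033, 0.999, 0.001]
contact_force: [2.0, 6.9, 0.7]
width: 0.0188
gripper_force: 4.1
```

Request:
drive_tool([
  {"linear": [0,-2,0],"twist": 0,"claw": 0.22},
  {"linear": [0,-2,0],"twist": 0,"claw": 0.22},
])

```text
clock: 8.73
position: [0.4416, -0.0966, 0.0563]
ee_rot: [0.0, 0.037, 0.999, 0.0]
contact_force: [-0.6, 1.8, 2.4]
width: 0.0187
gripper_force: 1.0
```

Request:
drive_tool([
  {"linear": [0,1,0],"twist": 0,"claw": 0.45},
  {"linear": [0,1,0],"twist": 0,"claw": 0.5},
  {"linear": [0,1,30],"twist": 0,"claw": 0.5},
  {"linear": [0,0,70],"twist": -6,"claw": 0.55},
  {"linear": [5,-5,110],"twist": -13,"claw": 0.55},
  {"linear": [12,-10,130],"twist": -20,"claw": 0.55},
  {"linear": [20,-15,140],"twist": -27,"claw": 0.55},
  {"linear": [28,-20,140],"twist": -34,"claw": 0.55},
  {"linear": [36,-25,140],"twist": -41,"claw": 0.55},
  {"linear": [44,-30,140],"twist": -48,"claw": 0.55},
  {"linear": [52,-33,140],"twist": -55,"claw": 0.55},
  {"linear": [58,-36,140],"twist": -62,"claw": 0.55},
])

```text
clock: 9.73
position: [0.5002, -0.1332, 0.1959]
ee_rot: [0.001, 0.548, 0.837, -0.0]
contact_force: [0.1, -0.1, 0.6]
width: 0.0469
gripper_force: 0.0
```

Request:
drive_tool([
  {"linear": [0,0,0],"twist": -7,"claw": 0.55},
  {"linear": [0,0,0],"twist": -14,"claw": 0.55},
  {"linear": [0,0,0],"twist": -19,"claw": 0.55},
  {"linear": [0,0,0],"twist": -19,"claw": 0.55},
])

```text
clock: 10.07
position: [0.4995, -0.1328, 0.1958]
ee_rot: [0.0, 0.677, 0.736, -0.0]
contact_force: [-0.5, -0.4, 0.4]
width: 0.0467
gripper_force: 0.0
```

```bash
python3 - <<'E'
from h import *
s=sensors.get_state();print(s['clock'],s['position'],s['ee_rot'],s['qpos'][5])
np.save("m5.npy",eyes.camera_model("wrist"),allow_pickle=True)
im=snap("wrist","w5.png")
E
```

```text
10.0667 [ 0.49951912 -0.1328049   0.19576089] [ 2.39305764e-04  6.76615592e-01  7.36336345e-01 -2.65219890e-04] -0.4783291817714017
```

View pics/w5.png

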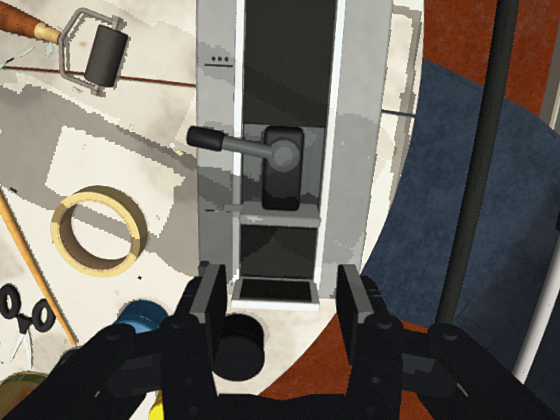

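Lever is open (pointing to the robot), hub at (285,152), pointer at (233,211).

```bash
cat >> h.py <<'E'
O=np.array([.4985,-.0600]);TH=np.radians(1.75)
RS=np.array([[np.cos(TH),-np.sin(TH)],[np.sin(TH),np.cos(TH)]])
def toS(W): return (np.array(W)[...,:2]-O)@RS
def toW(L): return np.array(L)@RS.T+O
E
python3 - <<'E'
from h import *
m=np.load("m5.npy",allow_pickle=True).item()
W=ray("wrist",[[285,152]],.098,m);print("hub",W,toS(W))
W=ray("wrist",[[207,138]],.098,m);print("tip",W,toS(W))
W=ray("wrist",[[219,64],[221,211]],.06,m);print("lines 3,1",toS(W))
W=ray("wrist",[[247,205],[317,207]],.101,m);print("plate top back edge",toS(W))
W=ray("wrist",[[242,150],[324,150]],.063,m);print("channel",toS(W))
E
```

```text
hub [[ 0.49985133 -0.10008884  0.098     ]] [[ 0.00012644 -0.04011141]]
tip [[ 0.44340142 -0.09453899  0.098     ]] [[-0.05612765 -0.03284025]]
lines 3,1 [[-0.05407442  0.01923872]
 [-0.05153704 -0.10174802]]
plate top back edge [[-0.02593417 -0.08086394]
 [ 0.02629914 -0.07962787]]
channel [[-0.0341685  -0.04692037]
 [ 0.03248203 -0.04331143]]
```

Request:
drive_tool([
  {"linear": [1,3,-35],"twist": -3,"claw": 0.55},
  {"linear": [1,3,-70],"twist": -3,"claw": 0.55},
  {"linear": [1,3,-105],"twist": -3,"claw": 0.55},
  {"linear": [1,3,-130],"twist": -3,"claw": 0.55},
  {"linear": [1,3,-145],"twist": -3,"claw": 0.55},
  {"linear": [1,3,-151],"twist": -3,"claw": 0.55},
  {"linear": [1,3,-151],"twist": -3,"claw": 0.2},
  {"linear": [1,3,-151],"twist": -3,"claw": 0.2},
  {"linear": [1,3,-151],"twist": -3,"claw": 0.2},
], squeeze=30)

```text
clock: 10.87
position: [0.4992, -0.1296, 0.0447]
ee_rot: [-0.001, 0.695, 0.719, -0.001]
contact_force: [-3.0, -1.7, -9.8]
width: 0.0298
gripper_force: 33.5
```

Request:
drive_tool([
  {"linear": [0,8,0],"twist": 0,"claw": 0.2},
  {"linear": [-1,22,0],"twist": 0,"claw": 0.2},
  {"linear": [-1,37,0],"twist": 0,"claw": 0.2},
  {"linear": [-2,52,0],"twist": 0,"claw": 0.2},
  {"linear": [-2,67,0],"twist": 0,"claw": 0.2},
  {"linear": [-2,82,0],"twist": 0,"claw": 0.2},
  {"linear": [-3,97,0],"twist": 0,"claw": 0.2},
  {"linear": [-3,112,0],"twist": 0,"claw": 0.2},
  {"linear": [-4,127,0],"twist": 0,"claw": 0.2},
  {"linear": [-4,142,0],"twist": 0,"claw": 0.2},
  {"linear": [-5,155,0],"twist": 0,"claw": 0.2},
  {"linear": [-5,160,0],"twist": 0,"claw": 0.2},
])

```text
clock: 11.87
position: [0.4939, 0.0308, 0.0447]
ee_rot: [-0.0, 0.694, 0.72, -0.001]
contact_force: [-3.0, -4.9, -10.1]
width: 0.0295
gripper_force: 33.5
```

Request:
drive_tool([
  {"linear": [0,0,0],"twist": 0,"claw": 0.5},
  {"linear": [0,0,0],"twist": 0,"claw": 0.55},
  {"linear": [0,0,0],"twist": 0,"claw": 0.55},
  {"linear": [0,0,30],"twist": 0,"claw": 0.55},
  {"linear": [0,0,70],"twist": 0,"claw": 0.55},
  {"linear": [-10,5,110],"twist": 0,"claw": 0.55},
  {"linear": [-30,20,150],"twist": 0,"claw": 0.7},
  {"linear": [-60,40,180],"twist": 0,"claw": 0.85},
  {"linear": [-85,60,200],"twist": 0,"claw": 1},
  {"linear": [-110,80,210],"twist": 0,"claw": 1},
  {"linear": [-110,80,210],"twist": 0,"claw": 1},
])

```text
clock: 12.78
position: [0.3829, 0.1133, 0.2595]
ee_rot: [0.001, 0.694, 0.72, 0.004]
contact_force: [0.4, -0.5, -0.6]
width: 0.0851
gripper_force: 0.0
```

```bash
cat > blobs.py <<'E'
from h import *
def blobs(name,f,lo=(95,100,50),hi=(125,255,255),zz=.047,mn=150):
    s=sensors.get_state();m=eyes.camera_model(name);im=snap(name,f)
    h=cv2.cvtColor(im,cv2.COLOR_RGB2HSV);k,l,st,c=cv2.connectedComponentsWithStats(cv2.inRange(h,lo,hi))
    for i in range(1,k):
        if st[i,4]>mn:
            x,y,w,hh,A=st[i]; W=ray(name,[c[i],[x,c[i][1]],[x+w,c[i][1]]],zz,m)
            print(name,c[i].round(1),(x,y,w,hh,A),h[l==i].mean(0).round(),W[0].round(4),"w",np.linalg.norm(W[1]-W[2]).round(4))
E
python3 - <<'E'
from blobs import *
s=sensors.get_state();print(s['clock'],s['position'],s['ee_rot'],s['qpos'][5])
blobs("wrist","w6.png");blobs("top","t6.png")
E
```

```text
12.7833 [0.38288744 0.1132691  0.25952752] [0.00091534 0.69404673 0.7199188  0.00390123] 0.07227938848697585
wrist [262.1  14.4] (np.int32(230), np.int32(0), np.int32(65), np.int32(36), np.int32(1761)) [103. 130. 177.] [0.3615 0.2563 0.047 ] w 0.0613
top [387.1 232.3] (np.int32(376), np.int32(221), np.int32(23), np.int32(22), np.int32(348)) [102. 132. 134.] [ 0.3539 -0.3282  0.047 ] w 0.0631
```

Request:
drive_tool([
  {"linear": [-10,35,0],"twist": 0,"claw": 1},
  {"linear": [-20,70,0],"twist": 0,"claw": 1},
  {"linear": [-22,105,0],"twist": 0,"claw": 1},
  {"linear": [-22,130,-15],"twist": 0,"claw": 1},
  {"linear": [-22,130,-15],"twist": 0,"claw": 1},
  {"linear": [-22,130,-15],"twist": 0,"claw": 1},
])

```text
clock: 13.38
position: [0.364, 0.2403, 0.2385]
ee_rot: [-0.0, 0.695, 0.719, -0.001]
contact_force: [0.4, -1.4, 0.1]
width: 0.0853
gripper_force: 0.0
```

```bash
python3 - <<'E'
from blobs import *
s=sensors.get_state();print(s['clock'],s['position'],s['ee_rot'],s['qpos'][5])
blobs("wrist","w7.png")
E
```

```text
13.3833 [0.36395544 0.24025533 0.2384622 ] [-9.80888521e-05  6.94544256e-01  7.19448745e-01 -1.33062304e-03] 0.3892963035077759
wrist [112.4  23.8] (np.int32(96), np.int32(0), np.int32(30), np.int32(49), np.int32(893)) [112. 111.  73.] [0.2051 0.3697 0.047 ] w 0.0288
wrist [202.8  69.6] (np.int32(177), np.int32(43), np.int32(53), np.int32(54), np.int32(2229)) [113. 149. 185.] [0.2886 0.3296 0.047 ] w 0.0493
wrist [279.  134.8] (np.int32(248), np.int32(104), np.int32(63), np.int32(63), np.int32(3136)) [103. 137. 159.] [0.3608 0.2715 0.047 ] w 0.0605
wrist [184.9 195. ] (np.int32(155), np.int32(185), np.int32(53), np.int32(40), np.int32(322)) [104. 125.  79.] [0.2673 0.2076 0.047 ] w 0.0547
```

View pics/w7.png

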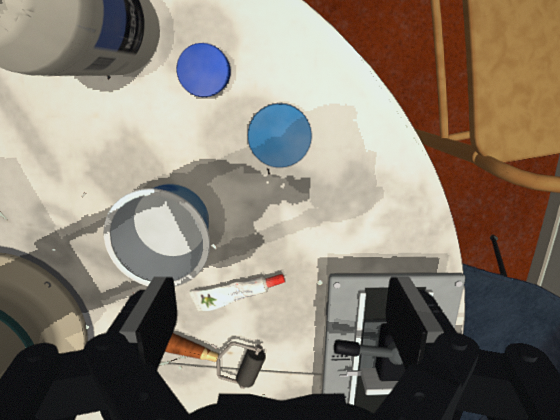

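Pot A is at (279,135), the small pot at (203,70), and the open mug at (155,235) has a blue patch on its camera side at (185,195). I'll check whether that patch is print or a hidden pot while I grasp pot A.

```bash
python3 - <<'E'
from h import *
a=cv2.imread("pics/w7.png")[170:260,95:225];b=cv2.imread("pics/scene0.png")[185:265,130:245]
cv2.imwrite("pics/mug.png",np.hstack([cv2.resize(a,(400,300),interpolation=cv2.INTER_CUBIC),cv2.resize(b,(400,300),interpolation=cv2.INTER_CUBIC)]))
E
```

```text
(no output)
```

View pics/mug.png

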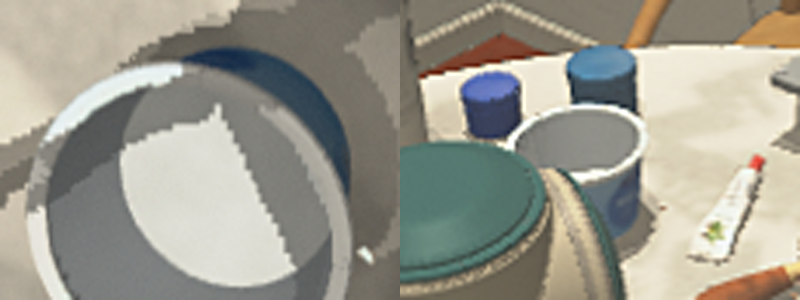

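Request:
drive_tool([
  {"linear": [-2,15,-20],"twist": 0,"claw": 1},
  {"linear": [-3,31,-45],"twist": 0,"claw": 1},
  {"linear": [-3,31,-85],"twist": 0,"claw": 1},
  {"linear": [-3,31,-125],"twist": 0,"claw": 1},
  {"linear": [-3,31,-160],"twist": 0,"claw": 1},
  {"linear": [-3,31,-190],"twist": 0,"claw": 1},
  {"linear": [-3,31,-215],"twist": 0,"claw": 1},
  {"linear": [-3,31,-235],"twist": 0,"claw": 1},
  {"linear": [-3,31,-248],"twist": 0,"claw": 1},
  {"linear": [-3,31,-250],"twist": 0,"claw": 0.6},
  {"linear": [-3,31,-250],"twist": 0,"claw": 0.5},
  {"linear": [-3,31,-250],"twist": 0,"claw": 0.5},
], squeeze=40)

```text
clock: 14.43
position: [0.3617, 0.2708, -0.0093]
ee_rot: [0.0, 0.696, 0.719, 0.001]
contact_force: [0.8, 0.3, -0.1]
width: 0.0587
gripper_force: 43.0
```

The blue is the mug's printed side, so there are two large pots and the jaw's place is line 2. Pot A is gripped (58.7 mm) and I'll carry it to the stop.

Request:
drive_tool([
  {"linear": [0,0,15],"twist": 0,"claw": 0.5},
  {"linear": [0,0,45],"twist": 0,"claw": 0.5},
  {"linear": [5,-5,80],"twist": 0,"claw": 0.5},
  {"linear": [15,-25,110],"twist": 0,"claw": 0.5},
  {"linear": [30,-50,130],"twist": 0,"claw": 0.5},
  {"linear": [45,-80,145],"twist": 0,"claw": 0.5},
  {"linear": [60,-110,155],"twist": 0,"claw": 0.5},
  {"linear": [70,-145,160],"twist": 0,"claw": 0.5},
  {"linear": [80,-180,160],"twist": 0,"claw": 0.5},
  {"linear": [90,-215,160],"twist": 0,"claw": 0.5},
  {"linear": [100,-250,160],"twist": 0,"claw": 0.5},
  {"linear": [110,-285,160],"twist": 0,"claw": 0.5},
])

```text
clock: 15.43
position: [0.471, -0.016, 0.1516]
ee_rot: [0.001, 0.695, 0.719, 0.001]
contact_force: [1.2, 0.4, -0.8]
width: 0.0592
gripper_force: 43.5
```

Request:
drive_tool([
  {"linear": [8,-35,0],"twist": 0,"claw": 0.5},
  {"linear": [16,-70,0],"twist": 0,"claw": 0.5},
  {"linear": [22,-105,0],"twist": 0,"claw": 0.5},
  {"linear": [27,-135,0],"twist": 0,"claw": 0.5},
  {"linear": [30,-155,0],"twist": 0,"claw": 0.5},
  {"linear": [31,-168,0],"twist": 0,"claw": 0.5},
  {"linear": [31,-168,0],"twist": 0,"claw": 0.5},
  {"linear": [31,-168,0],"twist": 0,"claw": 0.5},
])

```text
clock: 16.1
position: [0.5011, -0.1817, 0.1504]
ee_rot: [0.0, 0.696, 0.718, 0.0]
contact_force: [-0.6, 0.4, -1.5]
width: 0.0584
gripper_force: 43.0
```

Request:
drive_tool([
  {"linear": [1,-5,-25],"twist": 0,"claw": 0.5},
  {"linear": [1,-5,-55],"twist": 0,"claw": 0.5},
  {"linear": [1,-5,-75],"twist": 0,"claw": 0.5},
  {"linear": [1,-5,-88],"twist": 0,"claw": 0.5},
  {"linear": [1,-5,-94],"twist": 0,"claw": 0.5},
  {"linear": [1,-5,-98],"twist": 0,"claw": 0.5},
  {"linear": [1,-5,-98],"twist": 0,"claw": 0.5},
])

```text
clock: 16.68
position: [0.5023, -0.1857, 0.0519]
ee_rot: [-0.0, 0.695, 0.719, 0.0]
contact_force: [-0.4, -0.1, -0.1]
width: 0.0586
gripper_force: 43.2
```

Request:
drive_tool([
  {"linear": [0,0,-1],"twist": 0,"claw": 0.75},
  {"linear": [0,0,-1],"twist": 0,"claw": 0.85},
  {"linear": [0,0,-1],"twist": 0,"claw": 0.88},
  {"linear": [0,0,30],"twist": 0,"claw": 0.88},
  {"linear": [0,0,65],"twist": 0,"claw": 0.88},
  {"linear": [0,5,100],"twist": 0,"claw": 1},
  {"linear": [-10,5,135],"twist": 0,"claw": 1},
  {"linear": [-35,-10,165],"twist": 0,"claw": 1},
  {"linear": [-65,-30,185],"twist": 0,"claw": 1},
  {"linear": [-95,-50,195],"twist": 0,"claw": 1},
  {"linear": [-125,-75,200],"twist": 0,"claw": 1},
  {"linear": [-145,-100,200],"twist": 0,"claw": 1},
])

```text
clock: 17.68
position: [0.3556, -0.2876, 0.2546]
ee_rot: [0.002, 0.695, 0.719, -0.0]
contact_force: [0.7, -1.4, 0.5]
width: 0.0858
gripper_force: 0.0
```

Request:
drive_tool([
  {"linear": [-2,-25,0],"twist": 0,"claw": 1},
  {"linear": [-2,-60,0],"twist": 0,"claw": 1},
  {"linear": [-2,-65,0],"twist": 0,"claw": 1},
  {"linear": [-2,-65,0],"twist": 0,"claw": 1},
])

```text
clock: 18.02
position: [0.3552, -0.3538, 0.2521]
ee_rot: [0.001, 0.696, 0.718, -0.0]
contact_force: [-0.2, 0.1, 0.4]
width: 0.0854
gripper_force: 0.0
```

```bash
python3 - <<'E'
from blobs import *
s=sensors.get_state();print(s['clock'],s['position'],s['ee_rot'],s['qpos'][5])
blobs("wrist","w8.png");blobs("top","t8.png");blobs("scene","s8.png",mn=60)
print("deck-level pot (top,z=.107):")
blobs("top","t8b.png",zz=.107)
E
```

```text
18.0167 [ 0.35518076 -0.35379598  0.25211993] [ 5.93426172e-04  6.96075521e-01  7.17968312e-01 -1.44504859e-04] -0.9531891844630944
wrist [462.    9.7] (np.int32(422), np.int32(0), np.int32(83), np.int32(25), np.int32(1487)) [103. 137. 125.] [ 0.5218 -0.1981  0.047 ] w 0.0834
wrist [283.2 138. ] (np.int32(253), np.int32(108), np.int32(61), np.int32(61), np.int32(2891)) [103. 135. 174.] [ 0.3569 -0.3274  0.047 ] w 0.0609
top [335.8 177.6] (np.int32(325), np.int32(166), np.int32(24), np.int32(23), np.int32(385)) [102. 132. 140.] [ 0.5066 -0.1912  0.047 ] w 0.0663
top [387.1 232.2] (np.int32(376), np.int32(221), np.int32(22), np.int32(22), np.int32(344)) [102. 132. 130.] [ 0.3541 -0.328   0.047 ] w 0.0604
top [147.9 260.7] (np.int32(139), np.int32(252), np.int32(18), np.int32(18), np.int32(253)) [113. 139. 159.] [0.2848 0.3261 0.047 ] w 0.0495
scene [342.8 212.2] (np.int32(333), np.int32(206), np.int32(23), np.int32(13), np.int32(171)) [102. 120. 157.] [ 0.5913 -0.1449  0.047 ] w 0.0691
scene [366.4 278.9] (np.int32(354), np.int32(270), np.int32(26), np.int32(16), np.int32(237)) [102. 113. 157.] [ 0.3474 -0.3331  0.047 ] w 0.0607
deck-level pot (top,z=.107):
top [335.7 177.6] (np.int32(325), np.int32(166), np.int32(24), np.int32(23), np.int32(381)) [102. 132. 141.] [ 0.4977 -0.1833  0.107 ] w 0.063
top [387.1 232.3] (np.int32(376), np.int32(221), np.int32(22), np.int32(22), np.int32(344)) [102. 132. 130.] [ 0.3528 -0.3137  0.107 ] w 0.0574
top [147.9 260.6] (np.int32(139), np.int32(252), np.int32(18), np.int32(18), np.int32(254)) [113. 138. 159.] [0.2872 0.3078 0.107 ] w 0.0471
```

Pot A stands at the stop and pot B is at (0.3565, -0.3275). I'll grasp it.

Request:
drive_tool([
  {"linear": [1,15,-20],"twist": 0,"claw": 0.92},
  {"linear": [1,26,-50],"twist": 0,"claw": 0.92},
  {"linear": [1,26,-90],"twist": 0,"claw": 0.92},
  {"linear": [1,26,-130],"twist": 0,"claw": 0.92},
  {"linear": [1,26,-165],"twist": 0,"claw": 0.92},
  {"linear": [1,26,-200],"twist": 0,"claw": 0.92},
  {"linear": [1,26,-225],"twist": 0,"claw": 0.92},
  {"linear": [1,26,-245],"twist": 0,"claw": 0.92},
  {"linear": [1,26,-258],"twist": 0,"claw": 0.92},
  {"linear": [1,26,-261],"twist": 0,"claw": 0.6},
  {"linear": [1,26,-261],"twist": 0,"claw": 0.5},
  {"linear": [1,26,-261],"twist": 0,"claw": 0.5},
], squeeze=40)

```text
clock: 19.22
position: [0.3569, -0.3255, -0.0084]
ee_rot: [0.0, 0.695, 0.719, 0.0]
contact_force: [0.3, -0.6, -1.1]
width: 0.0587
gripper_force: 43.1
```

Request:
drive_tool([
  {"linear": [0,0,15],"twist": 0,"claw": 0.5},
  {"linear": [0,0,45],"twist": 0,"claw": 0.5},
  {"linear": [0,0,80],"twist": 0,"claw": 0.5},
  {"linear": [0,10,115],"twist": 0,"claw": 0.5},
  {"linear": [10,30,140],"twist": 0,"claw": 0.5},
  {"linear": [25,55,155],"twist": 0,"claw": 0.5},
  {"linear": [45,80,165],"twist": 0,"claw": 0.5},
  {"linear": [65,108,165],"twist": 0,"claw": 0.5},
  {"linear": [88,136,165],"twist": 0,"claw": 0.5},
  {"linear": [110,164,165],"twist": 0,"claw": 0.5},
  {"linear": [130,190,165],"twist": 0,"claw": 0.5},
  {"linear": [143,208,165],"twist": 0,"claw": 0.5},
])

```text
clock: 20.22
position: [0.5015, -0.115, 0.1576]
ee_rot: [0.002, 0.694, 0.72, 0.001]
contact_force: [-0.0, -0.2, -0.6]
width: 0.0585
gripper_force: 43.6
```

Request:
drive_tool([
  {"linear": [0,0,0],"twist": 0,"claw": 0.5},
  {"linear": [0,0,0],"twist": 0,"claw": 0.5},
])

```text
clock: 20.38
position: [0.5, -0.1167, 0.1569]
ee_rot: [0.001, 0.694, 0.72, 0.0]
contact_force: [-0.0, -0.7, -1.5]
width: 0.0586
gripper_force: 43.6
```

```bash
python3 - <<'E'
from blobs import *
s=sensors.get_state();print(s['clock'],s['position'])
blobs("scene","s9.png",mn=60);blobs("wrist","w9.png",zz=.107)
E
```

```text
20.3833 [ 0.49997034 -0.11671973  0.15693595]
scene [154.7 208.6] (np.int32(148), np.int32(204), np.int32(16), np.int32(14), np.int32(105)) [113. 122. 171.] [0.2687 0.3095 0.047 ] w 0.0471
scene [344.1 212.3] (np.int32(334), np.int32(206), np.int32(22), np.int32(13), np.int32(148)) [102. 117. 147.] [ 0.593  -0.1484  0.047 ] w 0.0661
wrist [280.1 310. ] (np.int32(199), np.int32(218), np.int32(165), np.int32(177), np.int32(22332)) [103. 141.  88.] [ 0.5014 -0.1853  0.107 ] w 0.1144
```

Request:
drive_tool([
  {"linear": [0,0,-30],"twist": 0,"claw": 0.5},
  {"linear": [0,0,-60],"twist": 0,"claw": 0.5},
  {"linear": [0,0,-82],"twist": 0,"claw": 0.5},
  {"linear": [0,0,-95],"twist": 0,"claw": 0.5},
  {"linear": [0,0,-101],"twist": 0,"claw": 0.5},
  {"linear": [0,0,-104],"twist": 0,"claw": 0.5},
  {"linear": [0,0,-104],"twist": 0,"claw": 0.5},
])

```text
clock: 21.07
position: [0.4992, -0.1185, 0.052]
ee_rot: [0.0, 0.695, 0.719, -0.0]
contact_force: [0.8, 0.1, -1.5]
width: 0.0592
gripper_force: 43.6
```

Request:
drive_tool([
  {"linear": [0,0,-1],"twist": 0,"claw": 0.5},
  {"linear": [0,0,-1],"twist": 0,"claw": 0.75},
  {"linear": [0,0,-1],"twist": 0,"claw": 0.85},
  {"linear": [0,0,-1],"twist": 0,"claw": 0.88},
  {"linear": [0,0,30],"twist": 0,"claw": 0.88},
  {"linear": [0,0,65],"twist": 0,"claw": 0.88},
  {"linear": [0,20,105],"twist": 0,"claw": 0.7},
  {"linear": [-2,50,125],"twist": 0,"claw": 0.6},
  {"linear": [-3,85,125],"twist": 0,"claw": 0.55},
  {"linear": [-4,115,125],"twist": 0,"claw": 0.55},
  {"linear": [-5,115,125],"twist": 0,"claw": 0.55},
  {"linear": [-5,115,125],"twist": 0,"claw": 0.55},
])

```text
clock: 22.07
position: [0.4941, -0.0015, 0.1775]
ee_rot: [0.001, 0.694, 0.72, 0.0]
contact_force: [-0.6, -0.6, -0.4]
width: 0.0469
gripper_force: 0.0
```

```bash
python3 - <<'E'
from blobs import *
s=sensors.get_state();print(s['clock'],s['position'],s['ee_rot'])
np.save("m10.npy",eyes.camera_model("wrist"),allow_pickle=True)
blobs("wrist","w10.png",zz=.107);blobs("scene","s10.png",mn=60,zz=.107)
im=cv2.imread("pics/w10.png")
m=eyes.camera_model("wrist")
g=[[x,y,z] for x,y,z in [(*toW([0,.064+.056]),.098),(*toW([0,.064+.024]),.091),(*toW([-.03,.064]),.101),(*toW([-.05,.064+.06]),.098)]]
print(proj("wrist",g,m).round(0).tolist())
E
```

```text
22.0667 [ 0.49414983 -0.00147568  0.17746787] [5.83097606e-04 6.93808651e-01 7.20159135e-01 1.89777851e-04]
wrist [20.5 15.4] (np.int32(0), np.int32(0), np.int32(42), np.int32(31), np.int32(589)) [106. 147.  73.] [0.3266 0.1195 0.107 ] w 0.0302
wrist [282.5 346.7] (np.int32(245), np.int32(292), np.int32(77), np.int32(109), np.int32(6700)) [103. 146. 135.] [ 0.5   -0.118  0.107] w 0.0609
scene [333.3 209.1] (np.int32(313), np.int32(201), np.int32(43), np.int32(18), np.int32(338)) [102. 120. 158.] [ 0.4929 -0.1604  0.107 ] w 0.1171
scene [154.7 210. ] (np.int32(148), np.int32(204), np.int32(16), np.int32(18), np.int32(122)) [113. 120. 159.] [0.1993 0.2127 0.107 ] w 0.042
[[285.0, 111.0], [284.0, 157.0], [240.0, 195.0], [207.0, 105.0]]
```

View pics/w10.png

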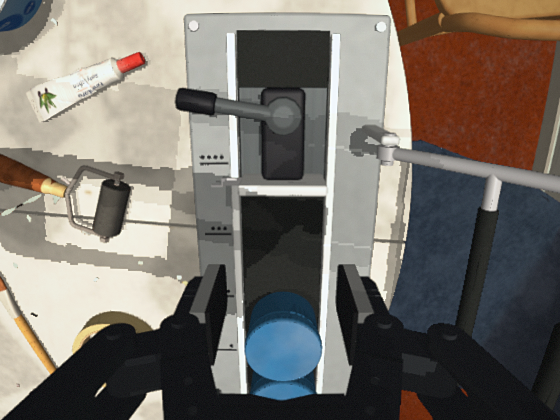

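Both pots stand in a row at (283,347), the jaw's plate is at row ~188 and the lever is open at (195,101). I'll grip the jaw block again.

Request:
drive_tool([
  {"linear": [0,15,-10],"twist": 0,"claw": 0.55},
  {"linear": [0,31,-30],"twist": 0,"claw": 0.55},
  {"linear": [0,31,-65],"twist": 0,"claw": 0.55},
  {"linear": [0,31,-95],"twist": 0,"claw": 0.55},
  {"linear": [0,31,-118],"twist": 0,"claw": 0.55},
  {"linear": [0,31,-130],"twist": 0,"claw": 0.55},
  {"linear": [0,31,-132],"twist": 0,"claw": 0.2},
  {"linear": [0,31,-132],"twist": 0,"claw": 0.2},
  {"linear": [0,31,-132],"twist": 0,"claw": 0.2},
  {"linear": [0,31,-132],"twist": 0,"claw": 0.2},
], squeeze=40)

```text
clock: 23.0
position: [0.494, 0.0271, 0.0432]
ee_rot: [-0.0, 0.695, 0.719, -0.001]
contact_force: [4.9, -2.8, -26.1]
width: 0.0288
gripper_force: 43.6
```

```bash
python3 - <<'E'
from h import *
m=np.load("m10.npy",allow_pickle=True).item()
W=ray("wrist",[[284,117]],.098,m);print("hub",toS(W))
W=ray("wrist",[[242,181],[324,184]],.101,m);print("plate top",toS(W))
W=ray("wrist",[[217,163],[220,231]],.06,m);print("lines4,3 (.08,.02)",toS(W))
W=ray("wrist",[[222,194]],.067,m);print("pointer?",toS(W))
p=sensors.get_state()['position'];print(toS(p))
E
```

```text
hub [[-0.00071967  0.11792632]]
plate top [[-0.02888553  0.07527161]
 [ 0.02691981  0.07351786]]
lines4,3 (.08,.02) [[-0.05241402  0.07863675]
 [-0.0526542   0.0211084 ]]
pointer? [[-0.04841393  0.05544372]]
[-0.0018518   0.08724613]
```

Request:
drive_tool([
  {"linear": [0,-4,-1],"twist": 0,"claw": 0.2},
  {"linear": [0,-14,-1],"twist": 0,"claw": 0.2},
  {"linear": [1,-26,-1],"twist": 0,"claw": 0.2},
  {"linear": [1,-38,-1],"twist": 0,"claw": 0.2},
  {"linear": [2,-50,-1],"twist": 0,"claw": 0.2},
  {"linear": [2,-60,-1],"twist": 0,"claw": 0.2},
  {"linear": [2,-70,-1],"twist": 0,"claw": 0.2},
  {"linear": [3,-78,-1],"twist": 0,"claw": 0.2},
  {"linear": [3,-84,-1],"twist": 0,"claw": 0.2},
  {"linear": [3,-88,-1],"twist": 0,"claw": 0.2},
  {"linear": [3,-90,-1],"twist": 0,"claw": 0.2},
])

```text
clock: 23.92
position: [0.4969, -0.0612, 0.0432]
ee_rot: [-0.001, 0.696, 0.718, 0.0]
contact_force: [4.3, 4.6, -20.9]
width: 0.0289
gripper_force: 44.3
```

Request:
drive_tool([
  {"linear": [0,-1,0],"twist": 0,"claw": 0.2},
  {"linear": [0,-2,0],"twist": 0,"claw": 0.2},
  {"linear": [0,-2,0],"twist": 0,"claw": 0.2},
])

```text
clock: 24.17
position: [0.497, -0.063, 0.0432]
ee_rot: [-0.001, 0.695, 0.719, 0.0]
contact_force: [4.9, 2.6, -21.0]
width: 0.0292
gripper_force: 44.3
```

Request:
drive_tool([
  {"linear": [0,-2,0],"twist": 0,"claw": 0.2},
  {"linear": [0,-4,0],"twist": 0,"claw": 0.2},
  {"linear": [0,-6,0],"twist": 0,"claw": 0.2},
  {"linear": [0,-6,0],"twist": 0,"claw": 0.2},
])

```text
clock: 24.5
position: [0.4972, -0.069, 0.0432]
ee_rot: [-0.001, 0.695, 0.719, 0.001]
contact_force: [4.5, 2.4, -22.1]
width: 0.0292
gripper_force: 44.2
```

Request:
drive_tool([
  {"linear": [0,-1,0],"twist": 0,"claw": 0.2},
  {"linear": [0,-2,0],"twist": 0,"claw": 0.2},
  {"linear": [0,-2,0],"twist": 0,"claw": 0.2},
])

```text
clock: 24.75
position: [0.4972, -0.0707, 0.0432]
ee_rot: [-0.001, 0.695, 0.719, 0.001]
contact_force: [5.1, 4.9, -20.7]
width: 0.0289
gripper_force: 44.2
```

Request:
drive_tool([
  {"linear": [0,-1,0],"twist": 0,"claw": 0.2},
  {"linear": [0,-1,0],"twist": 0,"claw": 0.2},
])

```text
clock: 24.92
position: [0.4972, -0.0716, 0.0432]
ee_rot: [-0.001, 0.695, 0.719, 0.001]
contact_force: [5.9, 4.1, -21.1]
width: 0.029
gripper_force: 44.2
```

Request:
drive_tool([
  {"linear": [0,-1,0],"twist": 0,"claw": 0.2},
  {"linear": [0,-1,0],"twist": 0,"claw": 0.2},
])

```text
clock: 25.08
position: [0.4973, -0.0725, 0.0432]
ee_rot: [-0.001, 0.695, 0.719, 0.001]
contact_force: [5.8, 4.8, -22.6]
width: 0.0291
gripper_force: 44.2
```

Request:
drive_tool([
  {"linear": [0,-1,0],"twist": 0,"claw": 0.2},
  {"linear": [0,-1,0],"twist": 0,"claw": 0.2},
])

```text
clock: 25.25
position: [0.4973, -0.0735, 0.0432]
ee_rot: [-0.001, 0.695, 0.719, 0.001]
contact_force: [6.0, 5.1, -21.3]
width: 0.029
gripper_force: 44.2
```

Request:
drive_tool([
  {"linear": [0,-1,0],"twist": 0,"claw": 0.2},
  {"linear": [0,-1,0],"twist": 0,"claw": 0.2},
])

```text
clock: 25.42
position: [0.4973, -0.0745, 0.0432]
ee_rot: [-0.001, 0.695, 0.719, 0.001]
contact_force: [5.1, 4.5, -21.1]
width: 0.0291
gripper_force: 44.2
```

Request:
drive_tool([
  {"linear": [0,-1,0],"twist": 0,"claw": 0.2},
  {"linear": [0,-1,0],"twist": 0,"claw": 0.2},
])

```text
clock: 25.58
position: [0.4974, -0.0754, 0.0432]
ee_rot: [-0.001, 0.695, 0.719, 0.001]
contact_force: [5.4, 4.8, -21.8]
width: 0.0292
gripper_force: 44.2
```

Request:
drive_tool([
  {"linear": [0,-1,0],"twist": 0,"claw": 0.2},
  {"linear": [0,-1,0],"twist": 0,"claw": 0.2},
])

```text
clock: 25.75
position: [0.4974, -0.0764, 0.0432]
ee_rot: [-0.001, 0.695, 0.719, 0.001]
contact_force: [5.1, 4.9, -20.9]
width: 0.0289
gripper_force: 44.2
```

```bash
python3 - <<'E'
from blobs import *
s=sensors.get_state();print(s['clock'],s['position'],toS(s['position']),s['contact_force'])
blobs("scene","s11.png",mn=60,zz=.107)
blobs("top","t11.png",mn=60,zz=.107)
# plate in scene: project expected jaw plate & pot positions for jaw=.120
print(proj("scene",[[*toW([0,-.13]),.107],[*toW([0,-.07]),.107],[*toW([-.031,-.04]),.101],[*toW([.031,-.04]),.101]]))
E
```

```text
25.75 [ 0.4974125  -0.07643501  0.04319744] [-0.00158889 -0.01639414] [  5.12188549   4.9043146  -20.93831784]
scene [339.1 210.5] (np.int32(320), np.int32(202), np.int32(38), np.int32(17), np.int32(265)) [102. 119. 153.] [ 0.4957 -0.1766  0.107 ] w 0.103
scene [154.7 208.6] (np.int32(148), np.int32(204), np.int32(16), np.int32(14), np.int32(106)) [113. 121. 171.] [0.2046 0.219  0.107 ] w 0.0423
top [338.5 177.6] (np.int32(328), np.int32(165), np.int32(22), np.int32(24), np.int32(351)) [102. 130. 133.] [ 0.4977 -0.1908  0.107 ] w 0.0577
top [147.9 260.7] (np.int32(139), np.int32(252), np.int32(18), np.int32(18), np.int32(253)) [113. 139. 153.] [0.2871 0.3079 0.107 ] w 0.0471
[[344.68572084 211.00652573]
 [324.87492215 204.65596803]
 [309.6541153  207.90466306]
 [320.49893855 199.25689088]]
```

Request:
drive_tool([
  {"linear": [0,-1,0],"twist": 0,"claw": 0.2},
  {"linear": [0,-1,0],"twist": 0,"claw": 0.2},
])

```text
clock: 26.02
position: [0.4974, -0.0771, 0.0432]
ee_rot: [-0.001, 0.695, 0.719, 0.001]
contact_force: [6.4, 6.1, -21.9]
width: 0.0292
gripper_force: 44.2
```

Request:
drive_tool([
  {"linear": [0,-1,0],"twist": 0,"claw": 0.2},
  {"linear": [0,-1,0],"twist": 0,"claw": 0.2},
])

```text
clock: 26.18
position: [0.4974, -0.0774, 0.0432]
ee_rot: [-0.002, 0.696, 0.718, 0.002]
contact_force: [6.5, 8.0, -21.4]
width: 0.0289
gripper_force: 44.3
```

Request:
drive_tool([
  {"linear": [0,-1,0],"twist": 0,"claw": 0.2},
  {"linear": [0,-1,0],"twist": 0,"claw": 0.2},
])

```text
clock: 26.35
position: [0.4974, -0.0778, 0.0432]
ee_rot: [-0.002, 0.696, 0.718, 0.002]
contact_force: [5.8, 9.9, -21.0]
width: 0.0289
gripper_force: 44.3
```

The pots are in contact (force rising, jaw no longer advancing). I'll release, lift and measure the hub.

Request:
drive_tool([
  {"linear": [0,1,0],"twist": 0,"claw": 0.5},
  {"linear": [0,1,0],"twist": 0,"claw": 0.55},
  {"linear": [0,1,0],"twist": 0,"claw": 0.55},
  {"linear": [0,1,30],"twist": 0,"claw": 0.55},
  {"linear": [0,1,70],"twist": 0,"claw": 0.55},
  {"linear": [0,1,110],"twist": 0,"claw": 0.55},
  {"linear": [0,1,140],"twist": 0,"claw": 0.55},
  {"linear": [0,1,152],"twist": 0,"claw": 0.55},
  {"linear": [0,1,152],"twist": 0,"claw": 0.55},
  {"linear": [0,1,152],"twist": 0,"claw": 0.55},
])

```text
clock: 27.18
position: [0.4978, -0.0803, 0.1974]
ee_rot: [0.002, 0.695, 0.719, 0.001]
contact_force: [0.1, 0.1, -0.1]
width: 0.0473
gripper_force: 0.0
```

```bash
cat > hub.py <<'E'
from h import *
s=sensors.get_state();print(s['clock'],s['position'],toS(s['position']))
m=eyes.camera_model("wrist");im=snap("wrist","w12.png")
g=cv2.cvtColor(im,cv2.COLOR_RGB2GRAY)
e=proj("wrist",[[*toW([0,.015]),.098],[*toW([-.056,.024]),.098]],m);print("expect",e)
def dark(gg,thr,box):
    x0,x1,y0,y1=box;k=(gg[y0:y1,x0:x1]<thr).astype(np.uint8);n,l,st,c=cv2.connectedComponentsWithStats(k);return [(st[i].tolist(),(c[i]+[x0,y0]).round(1)) for i in range(1,n) if st[i,4]>80]
x,y=e[0].astype(int)
sub=g[y-60:y+60,x-45:x+45]
for p2 in (22,16):
    C=cv2.HoughCircles(cv2.resize(sub,None,fx=2,fy=2,interpolation=cv2.INTER_CUBIC),cv2.HOUGH_GRADIENT,1,20,param1=60,param2=p2,minRadius=22,maxRadius=46)
    if C is not None:
        for c in C[0][:4]:
            uv=c[:2]/2+[x-45,y-60];print("hub?",uv,c[2]/2,toS(ray("wrist",[uv],.098,m)))
        break
# black handle on light deck
u,v=e[1].astype(int)
for t in dark(g,45,(max(u-60,0),u+35,max(v-60,0),v+60)): print("handle",t,toS(ray("wrist",[t[1]],.098,m)))
# plate (bright) rows along channel centre
for xx in (x-20,x+20):
    col=g[y:y+130,xx].astype(int);print("col",xx,y,col[::4].tolist())
E
python3 hub.py
```

```text
27.1833 [ 0.49778267 -0.08030506  0.19740237] [-0.00133708 -0.02027368]
expect [[282.2852761  147.80144157]
 [204.2834165  135.43835935]]
hub? [280.75 148.25] 17.15 [[-0.00110736  0.01467025]]
handle ([40, 50, 39, 23, 537], array([201.5, 135.5])) [[-0.05801608  0.02396703]]
col 262 147 [113, 87, 24, 18, 20, 25, 23, 20, 21, 19, 19, 16, 16, 33, 95, 100, 127, 140, 148, 38, 41, 56, 59, 61, 64, 62, 61, 60, 59, 73, 75, 77, 120]
col 302 147 [99, 96, 97, 99, 97, 95, 96, 95, 93, 92, 96, 95, 93, 100, 101, 101, 126, 143, 121, 37, 46, 69, 130, 129, 129, 127, 123, 120, 119, 115, 112, 111, 112]
```

Hub measured at S(-0.001, 0.0147) and handle at S(-0.058, 0.024), so the lever is open at 80.7°. I'll turn over the handle.

Request:
drive_tool([
  {"linear": [-5,4,0],"twist": 7,"claw": 0.5},
  {"linear": [-10,8,0],"twist": 14,"claw": 0.5},
  {"linear": [-15,12,0],"twist": 21,"claw": 0.5},
  {"linear": [-20,16,0],"twist": 28,"claw": 0.5},
  {"linear": [-25,20,0],"twist": 35,"claw": 0.5},
  {"linear": [-30,24,0],"twist": 42,"claw": 0.5},
  {"linear": [-35,28,0],"twist": 49,"claw": 0.5},
  {"linear": [-40,32,0],"twist": 56,"claw": 0.5},
  {"linear": [-46,36,0],"twist": 63,"claw": 0.5},
  {"linear": [-52,40,0],"twist": 70,"claw": 0.5},
  {"linear": [-58,43,-10],"twist": 77,"claw": 0.5},
  {"linear": [-58,43,-30],"twist": 80.5,"claw": 0.5},
])

```text
clock: 28.23
position: [0.4386, -0.0364, 0.1657]
ee_rot: [0.0, 0.063, 0.998, -0.0]
contact_force: [1.7, -0.5, -0.4]
width: 0.0427
gripper_force: 0.0
```

Request:
drive_tool([
  {"linear": [0,0,-30],"twist": 0,"claw": 0.5},
  {"linear": [0,0,-60],"twist": 0,"claw": 0.5},
  {"linear": [0,0,-85],"twist": 0,"claw": 0.5},
  {"linear": [0,0,-102],"twist": 0,"claw": 0.5},
  {"linear": [0,0,-109],"twist": 0,"claw": 0.5},
  {"linear": [0,0,-109],"twist": 0,"claw": 0.5},
])

```text
clock: 28.73
position: [0.4367, -0.0362, 0.0543]
ee_rot: [-0.003, 0.066, 0.998, 0.001]
contact_force: [0.8, -0.6, 0.4]
width: 0.0426
gripper_force: 0.0
```

Request:
drive_tool([
  {"linear": [0,0,0],"twist": 0,"claw": 0.2},
  {"linear": [0,0,0],"twist": 0,"claw": 0.05},
  {"linear": [0,0,0],"twist": 0,"claw": 0.05},
  {"linear": [0,0,0],"twist": 0,"claw": 0.05},
], squeeze=25)

```text
clock: 29.07
position: [0.44, -0.0373, 0.0577]
ee_rot: [0.001, 0.066, 0.998, -0.0]
contact_force: [0.1, -3.1, -0.3]
width: 0.0138
gripper_force: 25.2
```

Request:
drive_tool([
  {"linear": [1.5,6.4,0],"twist": -7,"claw": 0.05},
  {"linear": [4,13.5,0],"twist": -14,"claw": 0.05},
  {"linear": [7.3,20.2,0],"twist": -21,"claw": 0.05},
  {"linear": [11.4,26.5,0],"twist": -28,"claw": 0.05},
  {"linear": [16.2,32.3,0],"twist": -35,"claw": 0.05},
  {"linear": [21.7,37.4,0],"twist": -42,"claw": 0.05},
  {"linear": [27.8,41.9,0],"twist": -49,"claw": 0.05},
  {"linear": [34.4,45.5,0],"twist": -56,"claw": 0.05},
  {"linear": [41.4,48.3,0],"twist": -63,"claw": 0.05},
  {"linear": [48.6,50.3,0],"twist": -70,"claw": 0.05},
  {"linear": [56,51.3,0],"twist": -77,"claw": 0.05},
  {"linear": [60,51.5,0],"twist": -80,"claw": 0.05},
])

```text
clock: 30.07
position: [0.4947, 0.0133, 0.0571]
ee_rot: [-0.002, 0.693, 0.721, -0.004]
contact_force: [-14.4, -6.4, 10.6]
width: 0.0142
gripper_force: 25.6
```

Request:
drive_tool([
  {"linear": [1,0,0],"twist": 0,"claw": 0.05},
  {"linear": [2,0,0],"twist": 0,"claw": 0.05},
])

```text
clock: 30.23
position: [0.4946, 0.0134, 0.0571]
ee_rot: [-0.004, 0.691, 0.723, -0.006]
contact_force: [-14.8, -5.7, 12.2]
width: 0.0139
gripper_force: 26.2
```

Request:
drive_tool([
  {"linear": [0,0,0],"twist": 0,"claw": 0.4},
  {"linear": [0,0,0],"twist": 0,"claw": 0.5},
  {"linear": [0,0,0],"twist": 0,"claw": 0.5},
  {"linear": [0,0,30],"twist": 0,"claw": 0.5},
  {"linear": [-1,-15,70],"twist": 0,"claw": 0.5},
  {"linear": [-1,-40,105],"twist": 0,"claw": 0.5},
  {"linear": [-1,-70,130],"twist": 0,"claw": 0.5},
  {"linear": [0,-93,140],"twist": 0,"claw": 0.5},
  {"linear": [0,-93,140],"twist": 0,"claw": 0.5},
  {"linear": [0,-93,140],"twist": 0,"claw": 0.5},
])

```text
clock: 31.07
position: [0.5024, -0.079, 0.1978]
ee_rot: [0.001, 0.693, 0.721, 0.001]
contact_force: [-0.2, 0.1, -0.9]
width: 0.0428
gripper_force: 0.0
```

```bash
cat > chk.py <<'E'
from h import *
s=sensors.get_state();print(s['clock'],s['position'],toS(s['position']))
m=eyes.camera_model("wrist");im=snap("wrist","w13.png");g=cv2.cvtColor(im,cv2.COLOR_RGB2GRAY)
e=proj("wrist",[[*toW([0,.015]),.098],[*toW([0,.072]),.098]],m);print(e)
x,y=e[0].astype(int);sub=g[max(y-60,0):y+60,x-45:x+45]
C=cv2.HoughCircles(cv2.resize(sub,None,fx=2,fy=2,interpolation=cv2.INTER_CUBIC),cv2.HOUGH_GRADIENT,1,20,param1=60,param2=16,minRadius=22,maxRadius=46)
if C is not None:
    for c in C[0][:3]:
        uv=c[:2]/2+[x-45,max(y-60,0)];print("hub?",uv,c[2]/2,toS(ray("wrist",[uv],.098,m)))
# lever arm (grey) rows between hub and handle; handle darker than floor?
for d in (.022,.030,.038,.046,.055,.062,.067):
    u,v=proj("wrist",[[*toW([0,.0147+d]),.098]],m)[0].astype(int)
    if 0<=v<420: print(d,v,g[v,u-24:u+24:2].tolist())
print("wrist blobs")
E
python3 chk.py; python3 -c "
from blobs import *
blobs('wrist','w14.png',zz=.107);blobs('top','t14.png',zz=.107)"
```

```text
31.0667 [ 0.50235191 -0.07901391  0.19783755] [ 0.00326946 -0.01912268]
[[276.26745553 149.39733306]
 [276.81676078  67.11495665]]
hub? [274.75 146.25] 17.1 [[-0.00111043  0.01728672]]
0.022 119 [112, 113, 114, 101, 51, 13, 16, 14, 49, 73, 84, 94, 92, 87, 73, 26, 17, 15, 18, 56, 90, 92, 91, 96]
0.03 107 [40, 42, 39, 39, 39, 41, 27, 24, 50, 77, 83, 94, 93, 82, 73, 46, 41, 45, 40, 42, 41, 42, 41, 42]
0.038 95 [41, 42, 42, 43, 38, 43, 23, 23, 55, 87, 95, 111, 105, 96, 82, 50, 40, 40, 50, 50, 43, 48, 47, 47]
0.046 84 [43, 49, 47, 47, 31, 29, 28, 22, 31, 42, 49, 42, 26, 30, 41, 25, 37, 42, 49, 45, 47, 48, 48, 44]
0.055 70 [48, 44, 51, 51, 28, 27, 19, 22, 26, 38, 52, 67, 61, 47, 33, 25, 22, 32, 40, 44, 48, 46, 48, 46]
0.062 59 [45, 48, 47, 47, 49, 27, 17, 24, 24, 36, 52, 65, 64, 48, 33, 27, 25, 33, 45, 47, 48, 46, 44, 45]
0.067 52 [45, 49, 44, 46, 47, 47, 17, 25, 27, 37, 50, 64, 63, 48, 34, 26, 28, 34, 41, 46, 44, 45, 42, 45]
wrist blobs
wrist [277.4 287.4] (np.int32(239), np.int32(223), np.int32(79), np.int32(134), np.int32(8832)) [103. 139. 142.] [ 0.5019 -0.1519  0.107 ] w 0.0628
top [340.1 178.1] (np.int32(331), np.int32(165), np.int32(19), np.int32(23), np.int32(288)) [101. 130. 131.] [ 0.4961 -0.195   0.107 ] w 0.0499
top [313.1 177.9] (np.int32(305), np.int32(167), np.int32(16), np.int32(22), np.int32(197)) [102. 131.  89.] [ 0.4976 -0.1241  0.107 ] w 0.0419
top [147.9 260.7] (np.int32(139), np.int32(252), np.int32(18), np.int32(18), np.int32(252)) [113. 140. 148.] [0.2871 0.3078 0.107 ] w 0.0471
```

```bash
python3 - <<'E'
from h import *
m=eyes.camera_model("wrist")
for f,xc in(("w12.png",282),("w13.png",276)):
    im=cv2.imread("pics/"+f)
    print(f)
    for x in (xc-6,xc,xc+6):
        print(x,[(y,*im[y,x].tolist()) for y in range(205,232)])
for zz,y in ((.101,0),):
    print(proj("wrist",[[*toW([0,v]),zz2] for v,zz2 in((-.0405,.101),(-.0400,.107),(-.0305,.101),(-.1605,.102),(-.1605,.107),(-.10,.107))],m))
E
```

```text
w12.png
276 [(205, 81, 84, 85), (206, 99, 102, 103), (207, 96, 101, 101), (208, 100, 102, 104), (209, 96, 102, 102), (210, 104, 108, 109), (211, 122, 128, 127), (212, 133, 139, 139), (213, 138, 143, 144), (214, 138, 144, 145), (215, 136, 142, 143), (216, 137, 143, 143), (217, 134, 140, 142), (218, 136, 143, 144), (219, 116, 123, 124), (220, 65, 69, 72), (221, 49, 38, 25), (222, 63, 46, 20), (223, 65, 49, 22), (224, 69, 51, 25), (225, 76, 57, 30), (226, 85, 65, 37), (227, 90, 70, 42), (228, 89, 67, 42), (229, 90, 69, 41), (230, 91, 70, 43), (231, 91, 68, 42)]
282 [(205, 77, 81, 81), (206, 98, 103, 104), (207, 99, 102, 103), (208, 98, 100, 102), (209, 98, 101, 102), (210, 103, 108, 108), (211, 120, 124, 125), (212, 132, 138, 140), (213, 138, 145, 144), (214, 137, 144, 145), (215, 137, 143, 145), (216, 135, 141, 143), (217, 135, 142, 142), (218, 138, 144, 145), (219, 116, 121, 123), (220, 72, 73, 70), (221, 55, 42, 22), (222, 64, 48, 22), (223, 68, 51, 25), (224, 76, 58, 32), (225, 83, 63, 38), (226, 89, 71, 47), (227, 93, 73, 48), (228, 91, 71, 46), (229, 89, 70, 44), (230, 91, 72, 48)
[... 1717 characters left out ...]
206, 97, 101, 101), (207, 98, 102, 101), (208, 97, 102, 102), (209, 115, 119, 121), (210, 131, 136, 137), (211, 138, 144, 145), (212, 137, 145, 145), (213, 137, 142, 143), (214, 136, 142, 142), (215, 137, 144, 145), (216, 136, 143, 143), (217, 132, 138, 140), (218, 87, 91, 92), (219, 25, 29, 29), (220, 33, 27, 18), (221, 58, 44, 23), (222, 65, 48, 24), (223, 64, 44, 21), (224, 67, 49, 24), (225, 74, 57, 29), (226, 83, 63, 37), (227, 90, 70, 46), (228, 94, 74, 48), (229, 94, 74, 46), (230, 92, 74, 47), (231, 92, 72, 45)]
[[278.3408669  226.00379745]
 [278.28291606 228.39181343]
 [278.48027156 213.63390878]
 [276.93285554 353.61262214]
 [276.86823969 357.5461269 ]
 [277.51462751 297.76354385]]
```

The lever is home, but closing it pulled the jaw about 1 mm off the pots (dark rows 219–220). I'll half-open the lever, push the jaw up again and re-lock with a bias toward the pots.

Request:
drive_tool([
  {"linear": [-4,35,0],"twist": 0,"claw": 0.45},
  {"linear": [-7,70,-15],"twist": 0,"claw": 0.45},
  {"linear": [-7,92,-45],"twist": 0,"claw": 0.45},
  {"linear": [-7,92,-80],"twist": 0,"claw": 0.45},
  {"linear": [-7,92,-110],"twist": 0,"claw": 0.45},
  {"linear": [-7,92,-130],"twist": 0,"claw": 0.45},
  {"linear": [-7,92,-141],"twist": 0,"claw": 0.45},
  {"linear": [-7,92,-141],"twist": 0,"claw": 0.25},
  {"linear": [-7,92,-141],"twist": 0,"claw": 0.22},
  {"linear": [-7,92,-141],"twist": 0,"claw": 0.22},
])

```text
clock: 32.05
position: [0.4948, 0.0143, 0.0562]
ee_rot: [0.0, 0.692, 0.722, 0.0]
contact_force: [0.3, 0.5, 0.8]
width: 0.019
gripper_force: 0.0
```

Request:
drive_tool([
  {"linear": [-7.3,-0.7,0],"twist": 7,"claw": 0.22},
  {"linear": [-14.5,-2.3,0],"twist": 14,"claw": 0.22},
  {"linear": [-21.4,-4.7,0],"twist": 21,"claw": 0.22},
  {"linear": [-28,-7.9,0],"twist": 28,"claw": 0.22},
  {"linear": [-34.1,-11.9,0],"twist": 35,"claw": 0.22},
  {"linear": [-39.7,-16.7,0],"twist": 42,"claw": 0.22},
  {"linear": [-44.7,-22,0],"twist": 49,"claw": 0.22},
  {"linear": [-49,-28,0],"twist": 56,"claw": 0.22},
  {"linear": [-49,-28,0],"twist": 56,"claw": 0.22},
])

```text
clock: 32.8
position: [0.4461, -0.0147, 0.0571]
ee_rot: [0.002, 0.271, 0.962, 0.0]
contact_force: [0.3, 0.2, -0.6]
width: 0.0191
gripper_force: 0.0
```

Request:
drive_tool([
  {"linear": [0,0,0],"twist": 0,"claw": 0.45},
  {"linear": [0,0,15],"twist": 0,"claw": 0.5},
  {"linear": [0,0,45],"twist": 0,"claw": 0.55},
  {"linear": [10,-15,70],"twist": -7,"claw": 0.55},
  {"linear": [20,-30,70],"twist": -14,"claw": 0.55},
  {"linear": [30,-45,70],"twist": -21,"claw": 0.55},
  {"linear": [45,-57,70],"twist": -28,"claw": 0.55},
  {"linear": [52,-62,70],"twist": -35,"claw": 0.55},
  {"linear": [52,-62,70],"twist": -42,"claw": 0.55},
  {"linear": [52,-62,70],"twist": -49,"claw": 0.55},
  {"linear": [52,-62,60],"twist": -56,"claw": 0.55},
  {"linear": [52,-62,40],"twist": -56,"claw": 0.55},
])

```text
clock: 33.8
position: [0.5002, -0.0767, 0.098]
ee_rot: [0.003, 0.694, 0.72, 0.002]
contact_force: [0.1, -0.2, -0.0]
width: 0.047
gripper_force: 0.0
```

Request:
drive_tool([
  {"linear": [0,0,-25],"twist": 0,"claw": 0.55},
  {"linear": [0,0,-43],"twist": 0,"claw": 0.55},
  {"linear": [0,0,-52],"twist": 0,"claw": 0.55},
  {"linear": [0,0,-52],"twist": 0,"claw": 0.2},
  {"linear": [0,0,-52],"twist": 0,"claw": 0.2},
  {"linear": [0,0,-52],"twist": 0,"claw": 0.2},
  {"linear": [0,0,-52],"twist": 0,"claw": 0.2},
], squeeze=35)

```text
clock: 34.38
position: [0.4974, -0.0758, 0.0435]
ee_rot: [-0.0, 0.692, 0.722, 0.0]
contact_force: [3.4, 0.9, -13.4]
width: 0.029
gripper_force: 39.4
```

Request:
drive_tool([
  {"linear": [0,-1,0],"twist": 0,"claw": 0.2},
  {"linear": [0,-2,0],"twist": 0,"claw": 0.2},
  {"linear": [0,-2,0],"twist": 0,"claw": 0.2},
])

```text
clock: 34.63
position: [0.4975, -0.0772, 0.0435]
ee_rot: [-0.001, 0.692, 0.722, 0.001]
contact_force: [4.4, 3.2, -13.6]
width: 0.0291
gripper_force: 39.4
```

Request:
drive_tool([
  {"linear": [0,-1,0],"twist": 0,"claw": 0.2},
  {"linear": [0,-1,0],"twist": 0,"claw": 0.2},
])

```text
clock: 34.8
position: [0.4975, -0.0778, 0.0435]
ee_rot: [-0.001, 0.692, 0.721, 0.001]
contact_force: [3.6, 4.7, -13.6]
width: 0.0292
gripper_force: 39.4
```

Request:
drive_tool([
  {"linear": [0,-1,0],"twist": 0,"claw": 0.2},
  {"linear": [0,-1,0],"twist": 0,"claw": 0.2},
])

```text
clock: 34.97
position: [0.4975, -0.0781, 0.0435]
ee_rot: [-0.001, 0.693, 0.721, 0.002]
contact_force: [4.7, 6.2, -13.7]
width: 0.0295
gripper_force: 39.4
```

Request:
drive_tool([
  {"linear": [0,-1,0],"twist": 0,"claw": 0.2},
  {"linear": [0,-1,0],"twist": 0,"claw": 0.2},
])

```text
clock: 35.13
position: [0.4975, -0.0784, 0.0435]
ee_rot: [-0.002, 0.693, 0.721, 0.002]
contact_force: [4.9, 9.7, -13.3]
width: 0.0292
gripper_force: 39.4
```

Request:
drive_tool([
  {"linear": [0,1,0],"twist": 0,"claw": 0.5},
  {"linear": [0,1,0],"twist": 0,"claw": 0.55},
  {"linear": [0,1,15],"twist": 0,"claw": 0.55},
  {"linear": [0,1,45],"twist": 7,"claw": 0.55},
  {"linear": [0,1,70],"twist": 14,"claw": 0.5},
  {"linear": [-10,15,70],"twist": 21,"claw": 0.5},
  {"linear": [-20,30,70],"twist": 28,"claw": 0.5},
  {"linear": [-30,45,70],"twist": 35,"claw": 0.5},
  {"linear": [-40,60,70],"twist": 42,"claw": 0.5},
  {"linear": [-50,63,70],"twist": 49,"claw": 0.5},
  {"linear": [-50,63,70],"twist": 54,"claw": 0.5},
  {"linear": [-50,63,70],"twist": 54,"claw": 0.5},
])

```text
clock: 36.13
position: [0.4478, -0.0186, 0.1155]
ee_rot: [0.002, 0.288, 0.958, -0.0]
contact_force: [0.1, -0.1, 0.0]
width: 0.0424
gripper_force: 0.0
```

Request:
drive_tool([
  {"linear": [-1,3,-20],"twist": 0,"claw": 0.45},
  {"linear": [-1,3,-40],"twist": 0,"claw": 0.45},
  {"linear": [-1,3,-53],"twist": 0,"claw": 0.45},
  {"linear": [-1,3,-58],"twist": 0,"claw": 0.45},
  {"linear": [-1,3,-58],"twist": 0,"claw": 0.2},
  {"linear": [-1,3,-58],"twist": 0,"claw": 0.05},
  {"linear": [-1,3,-58],"twist": 0,"claw": 0.05},
], squeeze=20)

```text
clock: 36.72
position: [0.4474, -0.0156, 0.0567]
ee_rot: [0.001, 0.289, 0.957, 0.0]
contact_force: [-0.5, 0.1, -3.1]
width: 0.0141
gripper_force: 19.4
```

Request:
drive_tool([
  {"linear": [0,-1,0],"twist": 0,"claw": 0.05},
  {"linear": [0,-2,0],"twist": 0,"claw": 0.05},
  {"linear": [0,-2,0],"twist": 0,"claw": 0.05},
])

```text
clock: 36.97
position: [0.4471, -0.0159, 0.0566]
ee_rot: [0.001, 0.289, 0.957, 0.002]
contact_force: [0.9, 5.3, 1.2]
width: 0.0143
gripper_force: 21.1
```

Request:
drive_tool([
  {"linear": [4.1,5.5,0],"twist": -7,"claw": 0.05},
  {"linear": [9,10.8,0],"twist": -14,"claw": 0.05},
  {"linear": [14.3,15.4,0],"twist": -21,"claw": 0.05},
  {"linear": [20.3,19.5,0],"twist": -28,"claw": 0.05},
  {"linear": [26.7,22.9,0],"twist": -35,"claw": 0.05},
  {"linear": [33.4,25.4,0],"twist": -42,"claw": 0.05},
  {"linear": [40.5,27,0],"twist": -49,"claw": 0.05},
  {"linear": [47.6,27.8,0],"twist": -55,"claw": 0.05},
  {"linear": [50.5,28,0],"twist": -55,"claw": 0.05},
  {"linear": [53,28,0],"twist": -55,"claw": 0.05},
  {"linear": [54,28,0],"twist": -55,"claw": 0.05},
])

```text
clock: 37.88
position: [0.4946, 0.0119, 0.056]
ee_rot: [-0.005, 0.698, 0.716, -0.003]
contact_force: [-11.6, 3.0, 12.2]
width: 0.0136
gripper_force: 19.8
```

Request:
drive_tool([
  {"linear": [0,0,0],"twist": 0,"claw": 0.4},
  {"linear": [0,0,0],"twist": 0,"claw": 0.5},
  {"linear": [0,0,0],"twist": 0,"claw": 0.5},
  {"linear": [0,0,30],"twist": 0,"claw": 0.5},
  {"linear": [-1,-15,70],"twist": 0,"claw": 0.5},
  {"linear": [-2,-40,105],"twist": 0,"claw": 0.5},
  {"linear": [-4,-70,130],"twist": 0,"claw": 0.5},
  {"linear": [-4,-91,140],"twist": 0,"claw": 0.5},
  {"linear": [-4,-91,140],"twist": 0,"claw": 0.5},
  {"linear": [-4,-91,140],"twist": 0,"claw": 0.5},
])

```text
clock: 38.72
position: [0.4971, -0.0813, 0.1967]
ee_rot: [0.001, 0.699, 0.715, 0.001]
contact_force: [-0.3, 0.6, -0.3]
width: 0.043
gripper_force: 0.0
```

```bash
python3 chk.py; python3 - <<'E'
from h import *
im=cv2.imread("pics/w13.png")
for x in (270,276,284): print(x,[(y,*im[y,x].tolist()) for y in range(212,230)])
E
```

```text
38.7167 [ 0.49709533 -0.08129923  0.19667599] [-0.00205446 -0.0212464 ]
[[282.85088873 146.75250404]
 [282.33319595  63.80776501]]
hub? [280.75 147.25] 17.15 [[-0.00151424  0.01465095]]
hub? [276.75 128.75] 13.3 [[-0.00425085  0.02792568]]
0.022 116 [49, 46, 46, 46, 40, 39, 24, 23, 45, 73, 83, 94, 93, 86, 75, 47, 39, 41, 41, 36, 40, 42, 39, 40]
0.03 104 [38, 43, 41, 40, 42, 38, 22, 21, 51, 74, 86, 94, 92, 85, 75, 46, 40, 42, 42, 43, 42, 42, 42, 40]
0.038 92 [40, 43, 41, 42, 47, 50, 31, 32, 60, 87, 96, 111, 107, 94, 81, 45, 41, 45, 47, 49, 44, 45, 48, 44]
0.046 80 [45, 48, 47, 48, 26, 31, 18, 26, 29, 42, 54, 69, 63, 46, 32, 25, 16, 35, 40, 48, 44, 45, 46, 45]
0.055 67 [47, 50, 47, 45, 28, 30, 15, 22, 26, 39, 55, 68, 61, 46, 29, 27, 21, 33, 43, 45, 44, 48, 42, 46]
0.062 56 [47, 47, 47, 43, 29, 45, 18, 24, 22, 40, 53, 67, 59, 48, 32, 31, 18, 38, 44, 45, 46, 42, 47, 44]
0.067 48 [48, 47, 46, 47, 46, 46, 21, 23, 30, 30, 42, 55, 55, 43, 30, 27, 26, 46, 44, 44, 46, 44, 45, 46]
wrist blobs
270 [(212, 137, 142, 144), (213, 135, 142, 143), (214, 137, 142, 144), (215, 135, 139, 142), (216, 136,
[... 300 characters left out ...]
8, 143, 145), (214, 136, 143, 143), (215, 138, 143, 144), (216, 138, 144, 145), (217, 139, 145, 146), (218, 131, 140, 140), (219, 86, 91, 94), (220, 32, 29, 24), (221, 53, 39, 16), (222, 66, 50, 26), (223, 71, 53, 28), (224, 75, 57, 25), (225, 80, 61, 34), (226, 88, 68, 40), (227, 94, 72, 46), (228, 90, 67, 40), (229, 91, 69, 42)]
284 [(212, 137, 143, 144), (213, 138, 145, 146), (214, 137, 144, 144), (215, 135, 142, 143), (216, 137, 143, 144), (217, 138, 144, 145), (218, 131, 137, 139), (219, 86, 90, 93), (220, 49, 39, 29), (221, 62, 45, 16), (222, 68, 49, 23), (223, 75, 56, 30), (224, 82, 63, 36), (225, 87, 69, 43), (226, 93, 75, 50), (227, 91, 72, 48), (228, 94, 75, 51), (229, 91, 72, 46)]
```

Now the jaw touches the pots and the lever is home. Next I'll triangulate the frame's sleeve.

```bash
python3 - <<'E'
from h import *
def P(n):
    m=eyes.camera_model(n);return m,np.array(m["intrinsics"]),np.array(m["dist"]),np.c_[np.array(m["R"]),np.array(m["t"])]
T=np.array([[338,71],[492,68]])/4.8+[205,100];S=np.array([[333,66],[413,82]])/3.3+[220,130]
mt,Kt,dt,Pt=P("top");ms,Ks,ds,Ps=P("scene")
a=cv2.undistortPoints(T.reshape(-1,1,2),Kt,dt).reshape(-1,2);b=cv2.undistortPoints(S.reshape(-1,1,2),Ks,ds).reshape(-1,2)
X=cv2.triangulatePoints(Pt,Ps,a.T,b.T);X=(X[:3]/X[3]).T
print(X.round(4),toS(X).round(4)); c=X.mean(0);cs=toS(c);print("mid",c,cs,"th",np.degrees(np.arctan2(c[2]-.115,.066-cs[0])),np.hypot(c[2]-.115,.066-cs[0]))
# constrained: intersect top ray with circle for mid
for th in np.radians([120,126,130,135,140,145]):
    z=.115+.118*np.sin(th);W=ray("top",[T.mean(0)],z,mt);L=toS(W)[0];z2=ray("scene",[S.mean(0)],z,ms);print(np.degrees(th).round(),z.round(3),L.round(4),"x should",(.066-.118*np.cos(th)).round(4),"scene",toS(z2)[0].round(4))
E
```

```text
[[ 0.6409 -0.0282  0.1994]
 [ 0.6409 -0.1076  0.2036]] [[ 0.1433  0.0275]
 [ 0.1409 -0.0519]]
mid [ 0.64091343 -0.06788841  0.20151766] [ 0.1421061  -0.01223382] th 131.33678818291887 0.11522779557709399
120.0 0.217 [ 0.1372 -0.0112] x should 0.125 scene [ 0.1056 -0.0305]
126.0 0.21 [ 0.1392 -0.0115] x should 0.1354 scene [ 0.1215 -0.0231]
130.0 0.205 [ 0.1407 -0.0117] x should 0.1418 scene [ 0.1335 -0.0175]
135.0 0.198 [ 0.1427 -0.0119] x should 0.1494 scene [ 0.1499 -0.0099]
140.0 0.191 [ 0.145  -0.0122] x should 0.1564 scene [ 0.1679 -0.0015]
145.0 0.183 [ 0.1474 -0.0125] x should 0.1627 scene [0.1872 0.0075]
```

Sleeve middle is S(0.142, -0.012) at z = 0.202, θ ≈ 2.29; length 79.5 mm and radius 115 mm agree with what's given.

Request:
drive_tool([
  {"linear": [0,3,35],"twist": 1,"claw": 0.45},
  {"linear": [15,6,65],"twist": 1,"claw": 0.45},
  {"linear": [45,10,75],"twist": 1,"claw": 0.45},
  {"linear": [80,12,75],"twist": 1,"claw": 0.45},
  {"linear": [115,13,75],"twist": 1,"claw": 0.45},
  {"linear": [144,13,75],"twist": 1,"claw": 0.45},
  {"linear": [144,13,65],"twist": 1,"claw": 0.45},
  {"linear": [144,13,40],"twist": 1,"claw": 0.45},
  {"linear": [144,13,10],"twist": 1,"claw": 0.45},
  {"linear": [144,13,-15],"twist": 1,"claw": 0.45},
  {"linear": [144,13,-30],"twist": 1,"claw": 0.45},
  {"linear": [144,13,-34],"twist": 1,"claw": 0.45},
])

```text
clock: 39.77
position: [0.6366, -0.0652, 0.1565]
ee_rot: [-0.004, 0.691, 0.723, -0.002]
contact_force: [-0.4, -0.3, -0.5]
width: 0.0383
gripper_force: 0.0
```

Request:
drive_tool([
  {"linear": [0,0,0],"twist": 0,"claw": 0.2},
  {"linear": [0,0,0],"twist": 0,"claw": 0.05},
  {"linear": [0,0,0],"twist": 0,"claw": 0.05},
  {"linear": [0,0,0],"twist": 0,"claw": 0.05},
], squeeze=25)

```text
clock: 40.1
position: [0.6403, -0.0666, 0.1624]
ee_rot: [-0.0, 0.692, 0.722, 0.0]
contact_force: [-0.3, 0.9, -3.1]
width: 0.0134
gripper_force: 25.0
```

Request:
drive_tool([
  {"linear": [-8,0,6],"twist": 0,"claw": 0.05},
  {"linear": [-16.5,-0.5,11.5],"twist": 0,"claw": 0.05},
  {"linear": [-26,-1,16],"twist": 0,"claw": 0.05},
  {"linear": [-35,-1,20],"twist": 0,"claw": 0.05},
  {"linear": [-45,-1.5,23],"twist": 0,"claw": 0.05},
  {"linear": [-55,-2,25.5],"twist": 0,"claw": 0.05},
  {"linear": [-65,-2,27],"twist": 0,"claw": 0.05},
  {"linear": [-75.5,-2.5,27.3],"twist": 0,"claw": 0.05},
  {"linear": [-86,-2.5,27],"twist": 0,"claw": 0.05},
  {"linear": [-96,-3,25.5],"twist": 0,"claw": 0.05},
  {"linear": [-106,-3,23],"twist": 0,"claw": 0.05},
  {"linear": [-116,-3.5,20],"twist": 0,"claw": 0.05},
])

```text
clock: 41.1
position: [0.5237, -0.0707, 0.1831]
ee_rot: [0.001, 0.692, 0.722, 0.001]
contact_force: [3.8, 2.7, -1.2]
width: 0.0132
gripper_force: 26.6
```

Request:
drive_tool([
  {"linear": [-9.5,-0.3,-4],"twist": 0,"claw": 0.05},
  {"linear": [-18.6,-0.6,-8.7],"twist": 0,"claw": 0.05},
  {"linear": [-27.3,-0.8,-14.3],"twist": 0,"claw": 0.05},
  {"linear": [-35.4,-1,-20.5],"twist": 0,"claw": 0.05},
  {"linear": [-43,-1.3,-27.5],"twist": 0,"claw": 0.05},
  {"linear": [-50,-1.5,-35],"twist": 0,"claw": 0.05},
  {"linear": [-56,-1.7,-43],"twist": 0,"claw": 0.05},
  {"linear": [-62,-1.9,-52],"twist": 0,"claw": 0.05},
  {"linear": [-66.5,-2,-61],"twist": 0,"claw": 0.05},
  {"linear": [-70.5,-2.1,-70.5],"twist": 0,"claw": 0.05},
  {"linear": [-73,-2.2,-79],"twist": 0,"claw": 0.05},
  {"linear": [-74,-2.3,-82],"twist": 0,"claw": 0.05},
])

```text
clock: 42.1
position: [0.449, -0.0734, 0.0986]
ee_rot: [-0.001, 0.692, 0.722, -0.001]
contact_force: [-0.3, -0.8, 3.2]
width: 0.0128
gripper_force: 28.6
```

Request:
drive_tool([
  {"linear": [-1,0,-4],"twist": 0,"claw": 0.05},
  {"linear": [-2,0,-8],"twist": 0,"claw": 0.05},
  {"linear": [-2,0,-12],"twist": 0,"claw": 0.05},
  {"linear": [-3,0,-16],"twist": 0,"claw": 0.05},
  {"linear": [-3,0,-16],"twist": 0,"claw": 0.05},
])

```text
clock: 42.52
position: [0.4462, -0.0734, 0.0828]
ee_rot: [-0.001, 0.692, 0.722, -0.001]
contact_force: [-2.8, -4.1, -0.4]
width: 0.0131
gripper_force: 28.9
```

Request:
drive_tool([
  {"linear": [0,0,-3],"twist": 0,"claw": 0.05},
  {"linear": [0,0,-6],"twist": 0,"claw": 0.05},
  {"linear": [0,0,-8],"twist": 0,"claw": 0.05},
  {"linear": [0,0,-8],"twist": 0,"claw": 0.05},
])

```text
clock: 42.85
position: [0.4455, -0.0735, 0.0752]
ee_rot: [-0.001, 0.692, 0.722, -0.002]
contact_force: [-5.5, -4.6, -0.3]
width: 0.013
gripper_force: 29.3
```

Request:
drive_tool([
  {"linear": [0,0,-2],"twist": 0,"claw": 0.05},
  {"linear": [0,0,-4],"twist": 0,"claw": 0.05},
  {"linear": [0,0,-4],"twist": 0,"claw": 0.05},
])

```text
clock: 43.1
position: [0.4453, -0.0734, 0.0709]
ee_rot: [-0.001, 0.692, 0.722, -0.002]
contact_force: [-4.5, -4.4, -3.2]
width: 0.0131
gripper_force: 29.1
```

Request:
drive_tool([
  {"linear": [0,0,-1],"twist": 0,"claw": 0.05},
  {"linear": [0,0,-2],"twist": 0,"claw": 0.05},
  {"linear": [0,0,-2],"twist": 0,"claw": 0.05},
])

```text
clock: 43.35
position: [0.4453, -0.0734, 0.0691]
ee_rot: [-0.001, 0.692, 0.722, -0.002]
contact_force: [-5.8, -4.5, -0.7]
width: 0.013
gripper_force: 29.4
```

Request:
drive_tool([
  {"linear": [0,0,-1],"twist": 0,"claw": 0.05},
  {"linear": [0,0,-2],"twist": 0,"claw": 0.05},
  {"linear": [0,0,-2],"twist": 0,"claw": 0.05},
])

```text
clock: 43.6
position: [0.4453, -0.0734, 0.0675]
ee_rot: [-0.001, 0.692, 0.722, -0.002]
contact_force: [-5.4, -4.5, 2.5]
width: 0.0132
gripper_force: 29.7
```

Request:
drive_tool([
  {"linear": [0,0,0],"twist": 0,"claw": 0.3},
  {"linear": [0,0,0],"twist": 0,"claw": 0.4},
  {"linear": [0,0,15],"twist": 0,"claw": 0.4},
  {"linear": [0,0,40],"twist": 0,"claw": 0.4},
  {"linear": [0,0,50],"twist": 0,"claw": 0.2},
  {"linear": [0,0,50],"twist": 0,"claw": 0.0},
  {"linear": [0,0,50],"twist": 0,"claw": 0.0},
  {"linear": [0,0,50],"twist": 0,"claw": 0.0},
])

```text
clock: 44.27
position: [0.447, -0.0725, 0.1171]
ee_rot: [-0.001, 0.692, 0.722, 0.0]
contact_force: [-0.3, 0.6, 0.1]
width: 0.0003
gripper_force: 0.0
```

```bash
python3 - <<'E'
from h import *
s=sensors.get_state();print(s['clock'],s['position'],toS(s['position']),s['width'])
im=snap("scene","s15.png");snap("top","t15.png");m=eyes.camera_model("scene")
g=cv2.cvtColor(im,cv2.COLOR_RGB2GRAY)
# front rod away from sleeve, at y=-.12 and y=.08: bright rod; scan a column of px across expected
for y in (-.13,-.1,.06,.08):
  for th in (0,.12):
    u,v=proj("scene",[[*toW([.066-.118*np.cos(th),y]),.115+.118*np.sin(th)]],m)[0];print(y,th,(u.round(1),v.round(1)),end=' ')
  u=int(round(u));v=int(v);print(u,v-12,g[v-12:v+22,u].tolist())
E
```

```text
44.2667 [ 0.44699354 -0.0725227   0.11706796] [-0.05186486 -0.01094392] 0.00034773973025307563
-0.13 0 (np.float64(336.3), np.float64(216.4)) -0.13 0.12 (np.float64(336.9), np.float64(211.6)) 337 199 [124, 125, 125, 126, 131, 122, 69, 56, 48, 43, 65, 92, 125, 129, 127, 107, 62, 245, 185, 112, 65, 60, 62, 65, 65, 65, 65, 65, 65, 58, 48, 243, 183, 120]
-0.1 0 (np.float64(325.9), np.float64(213.0)) -0.1 0.12 (np.float64(326.5), np.float64(208.2)) 327 196 [122, 124, 124, 127, 78, 114, 66, 51, 45, 54, 68, 114, 112, 125, 129, 70, 112, 233, 162, 101, 63, 65, 66, 65, 67, 67, 68, 68, 64, 34, 138, 255, 144, 114]
0.06 0 (np.float64(275.1), np.float64(196.2)) 0.06 0.12 (np.float64(275.4), np.float64(191.6)) 275 179 [86, 88, 89, 88, 83, 67, 181, 215, 137, 86, 117, 126, 175, 176, 170, 227, 189, 186, 130, 85, 64, 65, 68, 65, 59, 56, 55, 64, 51, 150, 255, 146, 100, 175]
0.08 0 (np.float64(269.3), np.float64(194.3)) 0.08 0.12 (np.float64(269.5), np.float64(189.7)) 269 177 [88, 88, 86, 87, 110, 124, 126, 124, 124, 122, 117, 107, 213, 162, 110, 183, 223, 212, 141, 85, 64, 65, 68, 66, 68, 66, 68, 67, 59, 82, 254, 149, 111, 162]
```

The rod's bright rows (216 and 213) match θ = 0, so the frame is shut. I'll press once on top with closed fingertips to confirm.

Request:
drive_tool([
  {"linear": [0,0,-8],"twist": 0,"claw": 0},
  {"linear": [0,0,-16],"twist": 0,"claw": 0},
  {"linear": [0,0,-21],"twist": 0,"claw": 0},
  {"linear": [0,0,-23],"twist": 0,"claw": 0},
  {"linear": [0,0,-23],"twist": 0,"claw": 0},
])

```text
clock: 44.78
position: [0.4465, -0.0727, 0.0952]
ee_rot: [-0.001, 0.692, 0.722, -0.0]
contact_force: [-4.0, 1.5, 10.2]
width: -0.0
gripper_force: 5.2
```

Request:
drive_tool([
  {"linear": [0,0,-1],"twist": 0,"claw": 0},
  {"linear": [0,0,-2],"twist": 0,"claw": 0},
  {"linear": [0,0,-2],"twist": 0,"claw": 0},
])

```text
clock: 45.03
position: [0.4466, -0.0728, 0.0949]
ee_rot: [-0.0, 0.692, 0.722, -0.0]
contact_force: [-7.0, 2.2, 24.8]
width: 0.0002
gripper_force: 11.6
```

Request:
drive_tool([
  {"linear": [0,0,-1],"twist": 0,"claw": 0},
  {"linear": [0,0,-2],"twist": 0,"claw": 0},
  {"linear": [0,0,-2],"twist": 0,"claw": 0},
])

```text
clock: 45.28
position: [0.4466, -0.0728, 0.0946]
ee_rot: [-0.0, 0.692, 0.722, -0.0]
contact_force: [-9.9, 3.1, 35.7]
width: 0.0
gripper_force: 18.0
```

Firm at about 36 N with no give. I'll lift clear and check everything.

Request:
drive_tool([
  {"linear": [0,0,10],"twist": 0,"claw": 0},
  {"linear": [0,0,40],"twist": 0,"claw": 0},
  {"linear": [-10,5,80],"twist": 0,"claw": 0.3},
  {"linear": [-25,25,115],"twist": 0,"claw": 0.3},
  {"linear": [-50,55,145],"twist": 0,"claw": 0.3},
  {"linear": [-70,90,165],"twist": 0,"claw": 0.3},
  {"linear": [-90,125,175],"twist": 0,"claw": 0.3},
  {"linear": [-110,160,180],"twist": 0,"claw": 0.3},
  {"linear": [-110,195,180],"twist": 0,"claw": 0.3},
  {"linear": [-110,225,180],"twist": 0,"claw": 0.3},
  {"linear": [-110,225,180],"twist": 0,"claw": 0.3},
  {"linear": [-110,225,180],"twist": 0,"claw": 0.3},
])

```text
clock: 46.28
position: [0.3368, 0.1532, 0.2701]
ee_rot: [-0.0, 0.69, 0.724, -0.001]
contact_force: [0.7, 0.2, 0.5]
width: 0.0256
gripper_force: 0.0
```

```bash
python3 - <<'E'
from blobs import *
s=sensors.get_state();print(s['clock'],s['position'],s['contact_force'])
blobs("top","t16.png",zz=.107,mn=60);blobs("scene","s16.png",zz=.107,mn=60)
g=cv2.cvtColor(cv2.imread("pics/s16.png"),cv2.COLOR_BGR2GRAY);m=eyes.camera_model("scene")
for y in (-.13,-.1,.06,.08):
  r=[proj("scene",[[*toW([.066-.118*np.cos(th),y]),.115+.118*np.sin(th)]],m)[0][1].round(1) for th in(0,.06,.12)]
  u=int(round(proj("scene",[[*toW([-.052,y]),.115]],m)[0][0]));v=int(r[0]);print(y,r,v-8,g[v-8:v+6,u].tolist())
# top view: front rod & lever along centre line
g=cv2.cvtColor(cv2.imread("pics/t16.png"),cv2.COLOR_BGR2GRAY)
for y in (-.12,.05,.07,.09):
  a=[proj("top",[[*toW([.066-.118*np.cos(th),y]),.115+.118*np.sin(th)]])[0].round(1).tolist() for th in(0,.12)]
  u,v=map(int,a[0]);print("top",y,a,v-6,g[v-6:v+7,u].tolist())
print("jaw plate top expected", proj("top",[[*toW([0,-.041]),.101],[*toW([0,.0147]),.098],[*toW([0,.075]),.098]]).round(1).tolist())
u,v=map(int,proj("top",[[*toW([0,.06]),.098]])[0].round());print("lever rows at r=.045:",v-8,g[v-8:v+9,u].tolist())
E
```

```text
46.2833 [0.33676298 0.15319638 0.2701105 ] [0.68371932 0.16249272 0.50350275]
top [328.  171.6] (np.int32(313), np.int32(167), np.int32(37), np.int32(9), np.int32(150)) [102. 115. 128.] [ 0.5138 -0.1634  0.107 ] w 0.0972
top [327.6 183.5] (np.int32(305), np.int32(178), np.int32(46), np.int32(13), np.int32(411)) [101. 141. 129.] [ 0.4823 -0.1617  0.107 ] w 0.1205
scene [154.7 210.4] (np.int32(148), np.int32(204), np.int32(16), np.int32(18), np.int32(127)) [113. 119. 156.] [0.1982 0.2114 0.107 ] w 0.042
scene [334.  211.3] (np.int32(314), np.int32(204), np.int32(43), np.int32(15), np.int32(194)) [102. 126. 155.] [ 0.4835 -0.1678  0.107 ] w 0.116
-0.13 [np.float64(216.4), np.float64(214.0), np.float64(211.6)] 208 [49, 76, 120, 124, 124, 128, 119, 121, 228, 161, 100, 60, 57, 64]
-0.1 [np.float64(213.0), np.float64(210.6), np.float64(208.2)] 205 [65, 66, 127, 126, 127, 129, 95, 176, 212, 135, 86, 61, 66, 68]
0.06 [np.float64(196.2), np.float64(194.0), np.float64(191.6)] 188 [88, 116, 126, 175, 176, 169, 227, 187, 205, 142, 85, 63, 65, 68]
0.08 [np.float64(194.3), np.float64(192.0), np.float64(189.7)] 186 [123, 117, 107, 211, 162, 111, 183, 222, 211, 142, 86, 65, 67, 68]
top -0.12 [[335.8, 195.3], [336.5, 194.4]] 189 [24, 19, 28, 217, 194, 87, 151, 193, 136, 146, 155, 96, 85]
top 0.05 [[270.3, 198.1], [270.2, 197.3]] 192 [31, 29, 43, 217, 187, 132, 150, 202, 136, 153, 94, 86, 82]
top 0.07 [[262.6, 198.5], [262.4, 197.6]] 192 [36, 27, 19, 216, 223, 107, 129, 204, 154, 113, 155, 96, 89]
top 0.09 [[254.9, 198.8], [254.6, 197.9]] 192 [22, 18, 15, 83, 132, 96, 91, 160, 174, 106, 123, 127, 127]
jaw plate top expected [[304.1, 177.6], [283.0, 178.6], [260.2, 179.6]]
lever rows at r=.045: 171 [31, 33, 34, 36, 35, 34, 26, 33, 36, 30, 16, 13, 15, 18, 18, 23, 32]
```

The frame is shut along its whole length. The pots span 0.1205 m, so they're touching, and the tool is clear.

```bash
python3 -c "
from rig import manip
print(manip.sign_off())"
```

```text
the job is handed in; nothing more can be done
None
```

I handed the job in at 46 s of the 210 s allowed; sign-off returned no verdict. Both large blue pots stand touching at the end stop, with the jaw against them at line 2 (measured about 119 mm from the stop, line at 120 mm). The lever is fully home after one re-lock because the first pulled the jaw about 1 mm off, the frame is pressed down level and did not give at 36 N, and the small pot and jar were not touched.

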